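# Stack the sand boxes in the stacking stand

## Robot

A 6-joint arm with a two-finger parallel gripper is mounted at the origin on a cart in front of the work surface, level with it; the furniture and walls round the work are solid. World frame = base frame: x ahead of the robot, y to its left, z up, the work surface at z = 0. Lengths are in m, angles in rad, forces in N, time in s.
With the tool pointing down it reaches from about 0.35 to 0.975 m from the base axis. Payload 4.9 kg.
Tool frame: the origin (TCP) lies at the very end of the fingers, on their centre line; the grasp point (between the pads) lies 19 mm behind it; z points along the fingers, x is the direction in which the jaws open and shut, and the axes are right-handed (so a half turn about z gives the same grasp; the last joint's range is limited). The gripper opens to 85 mm and grips with 20 to 120 N. Pads are 22 mm wide; open, the fingers measure 114 mm over their backs; the gripper's body (76 mm by 85 mm) begins 54 mm behind the grasp point. The pads swing forward as they close: fully open they stand 13 mm farther back than shut.
Start: joints at [-1.456, 0.053, 1.613, -0, 1.476, -0.119], TCP at [0.145, -0.608, 0.231] pointing down, gripper open.
Joint ranges: [-3.01, 3.01], [-1.01, 2.22], [0.06, 2.58], [-1.02, 4.17], [0.09, 2.62], [-3.14, 3.14]. Speed limits (rad/s): [2.57, 2.57, 3.14, 3.14, 3.14, 3.14].

## Interface

Orientations are given as a unit quaternion [w, x, y, z].
In Python, from plant import * gives the robot as it stands.
- The arm moves only by the shell command python3 -m inch 'ROWS'. ROWS is text: rows parted by semicolons, each of 7 numbers parted by spaces: the shift along the tool's x, y, z in m, then the turn, a rotation vector about the tool's x, y, z in rad, then the closure, from 0 (fully open) to 1 (shut). A call has 1 to 10 rows; each row shifts and turns the commanded pose from where the row before left it, along the tool's axes as they then stand; what a row does not reach is not made up. A row lasts 1/12 s, in which the tool goes at most 41.7 mm and 7.16 degrees, less where a joint would pass 70% of its speed; a pose out of reach is approached as far as the arm can. A call with a gripper value outside its range is refused whole. The fingers move at their own pace and stop on an object; the grip force is fixed at half the most. Time passes only in rows, so rows that do not move let the fingers close. It gives the time, the measured TCP pose, the force and the opening at its end, in the units of the state.
- state(): the state, without advancing time (a new reading comes with each control period).
- grab_frame(name): name is "scene" or "top" or "wrist"; returns the picture (480x640x3 uint8, blue, green, red); there is no depth.
- camera_info(name): a dict with "vertical_fov" (degrees; the focal length in pixels is half the picture's height over the tangent of half this angle, whatever the lens; pixels are square), "cx", "cy" (the principal point, pixels), "origin" and "rotation" of the camera in the world. Camera axes: x right, y down, z forward; pixel columns grow to the right and rows downward; lengths in m; the calibration is good to about 2 mm. A picture is of the moment at which its call begins: read the wrist's pose just before it. camera_info takes no time and is no camera call; for the wrist camera it gives the pose at the moment of the call.
- job_done(): hands the job in, once; it reports no verdict.
The state is a dict: "time": time; "joint_pos": joint angles; "joint_vel": joint speeds; "joint_efforts": joint torques, N m; "tool_pos": TCP position; "tool_rot": TCP orientation; "contact_force": force on the tool from outside, world axes, zero at the start; "ft_torque": the same for the moment, N m; "gripper_width": opening from 0.0 (shut) to 1.0 (fully open).
Only numpy, scipy, OpenCV 4.12 (cv2) and the standard library are available. Lean on these libraries where they do the work, as an engineer would, in place of code of your own. Each camera call takes 0.05 s, during which the arm holds its last target.

## Task

Put the sand boxes away: move the two boxes from the divided rack onto the tall box that is already in the stacking stand, first the middle-height one and then the shallowest on top, each with its four feet down in the pockets of the lid below. In the rack a box can be taken only by its ends and between the stand's end walls only by its long sides, so put each one down on the table on its feet and take it again the other way. Set the boxes down, do not drop them, keep the tall box standing in the stand, and leave the other things on the table where they are.

Things in the scene. Friction and masses are not known exactly. Their poses are not given: they have to be found in the camera images.
- box_tall: Tallest of three like boxes, loose in the stand, x along the stand's x, 0.30 kg. Pale wood, lid fixed shut, 64 (x) x 50 (y) x 42 mm high with feet. Origin: centre under the feet, z up. Feet and lid pockets at x +-22, y +-15 mm. Pockets: square, 14 mm wide, 4 mm deep; feet have 1.5 to 2 mm play in them. A box seated on it has its origin 38 mm above this one's.
- box_middle: Middle box, starts in one bay of the rack, x along the rack's x, about 0.16 kg. Pale wood, lid fixed shut, 64 (x) x 50 (y) x 36 mm high with feet. Origin: centre under the feet, z up. Feet and lid pockets at x +-22, y +-15 mm. Feet: round, 5 mm high, 11 mm across, tapering to 7 mm. A box seated on it has its origin 32 mm above this one's. Half a turn makes no difference.
- box_shallow: Shallowest box, starts in the other bay of the rack, x along the rack's x, about 0.12 kg. Pale wood, lid fixed shut, 64 (x) x 50 (y) x 25 mm high with feet. Origin: centre under the feet, z up. Feet and lid pockets at x +-22, y +-15 mm. Same feet and pockets as the others.
- stand: Fixed wooden stand. Origin: on the table under its centre, z up. Base 91 (x) x 68 (y) x 6 mm carries the tall box. At both x ends a wall 8 mm thick, 32 mm wide, inner face at x +-36.5 mm (4.5 mm from a box's end, no room for a finger), top 108 mm above the table, 7 mm above the finished stack's lid. y sides open but for lips at y +-31 mm, 12 mm high.
- rack: Fixed wooden rack, two bays. Origin: on the table under its centre, z up. Base 56 (x) x 132 (y) x 4 mm, on which the boxes stand; dividers 42 (x) x 8 (y) mm, tops 42 mm above the table, at y -62, 0, +62 mm. Bay centres at y +-31 mm, 2 mm between box and divider. Boxes' ends stand 4 mm out over the base, 11 mm past the dividers.
- rock_brown: bystander, small brown rock 30x60x24 mm, origin under its centre
- glass_dish: bystander, round glass dish 55 mm across, 19 mm high, origin under its centre
- powder_jar: bystander, straight glass jar with a cork, 44 mm across, 70 mm high, origin under its centre
Not all that is in view belongs to the job. What is shaped like the box_middle but yellow is not meant.

How it is judged:
On the way:
1. the middle box stands with its feet in the tall box's lid, in the stand (z of box_middle in the frame of box_tall between 0.0362 and 0.0396 m and horizontal distance between box_middle and box_tall below 0.005 m and angle between the x axis of box_middle and the x axis of box_tall, either way round below 0.12 rad and angle between box_middle's own z axis and vertical below 0.04 rad and horizontal distance between box_tall and stand below 0.008 m and z of box_tall in the frame of stand below 0.008 m and angle between box_tall's own z axis and vertical below 0.03 rad), for 0.2 s.
At the end, for the whole second after the job is handed in: Tall box upright within 8 mm of the stand's centre; middle box on it, shallowest on that, all feet in the lid pockets below (height within 1.6 mm, centres within 5 mm, aligned within 0.12 rad or half a turn off, upright within 0.04 rad); all released and at rest; no box dropped (all of step 1 and z of box_shallow in the frame of box_middle between 0.0302 and 0.0336 m and horizontal distance between box_shallow and box_middle below 0.005 m and angle between the x axis of box_shallow and the x axis of box_middle, either way round below 0.12 rad and angle between box_shallow's own z axis and vertical below 0.04 rad and linear speed of each of box_middle, box_shallow, box_tall below 0.02 m/s and contact force between the fingers and box_middle below 0.1 N and contact force between the fingers and box_shallow below 0.1 N and contact force between the fingers and box_tall below 0.1 N); the robot touches nothing.
It fails at once if box_middle is dropped (falls clear of the fingers faster than 0.4 m/s, a fall of 8 mm) (linear speed of box_middle above 0.4 m/s and contact force between the arm and box_middle below 0.05 N and contact force between the fingers and box_middle below 0.1 N).
It fails at once if box_shallow is dropped (falls clear of the fingers faster than 0.4 m/s, a fall of 8 mm) (linear speed of box_shallow above 0.4 m/s and contact force between the arm and box_shallow below 0.05 N and contact force between the fingers and box_shallow below 0.1 N).
It fails at once if rock_brown is moved by more than 30 mm (distance of rock_brown from where it was at the start of the episode above 0.03 m).
It fails at once if glass_dish is moved by more than 30 mm (distance of glass_dish from where it was at the start of the episode above 0.03 m).
It fails at once if powder_jar is moved by more than 30 mm (distance of powder_jar from where it was at the start of the episode above 0.03 m).
It also fails if it takes over 72 s, if anything falls off the work surface, if the arm or the gripper's body presses on something with over 40 N, if the wrist force passes 120 N, or if a joint passes its speed limit or range.

## Working session

There is one attempt and no reset: what is moved stays moved. The work goes in short steps, Python scripts to look and compute and a shell command to move; the robot and the scene stay as the last step left them, time stands still between calls to the robot, and variables do not carry over. Pictures are saved under pics/ and viewed, and the job is handed in when it is done.

```bash
ls; mkdir -p pics
python3 - <<'E'
from plant import *
import cv2
s=state();print(s['time'],s['tool_pos'],s['tool_rot'],s['gripper_width'])
for n in ("scene","top","wrist"):
    c=camera_info(n);print(n,c)
    cv2.imwrite(f"pics/{n}0.png",grab_frame(n))
E
```

```text
pics
0.0 [ 0.14471886 -0.60737447  0.23005061] [-7.27861239e-04  7.84761406e-01 -6.19797118e-01 -7.33512971e-04] 0.9979077803553649
scene {'vertical_fov': 42.41375158519316, 'cx': 315.9999504202594, 'cy': 236.96807625123154, 'origin': array([-0.34744823,  1.0000988 ,  1.1758124 ]), 'rotation': array([ 0.14492074, -0.34358804,  0.8587129 , -0.35150733])}
top {'vertical_fov': 47.5878108036078, 'cx': 323.6025950943011, 'cy': 231.16809291411974, 'origin': array([0.31082114, 0.20373111, 1.24110773]), 'rotation': array([-0.03960024,  0.71193624, -0.69942485,  0.04882109])}
wrist {'vertical_fov': 70.930351357537, 'cx': 321.79215450385936, 'cy': 237.34778666989828, 'origin': array([ 0.22149735, -0.58882994,  0.37193192]), 'rotation': array([ 0.12158406,  0.77523825, -0.6123204 , -0.09636752])}
```

View pics/scene0.png

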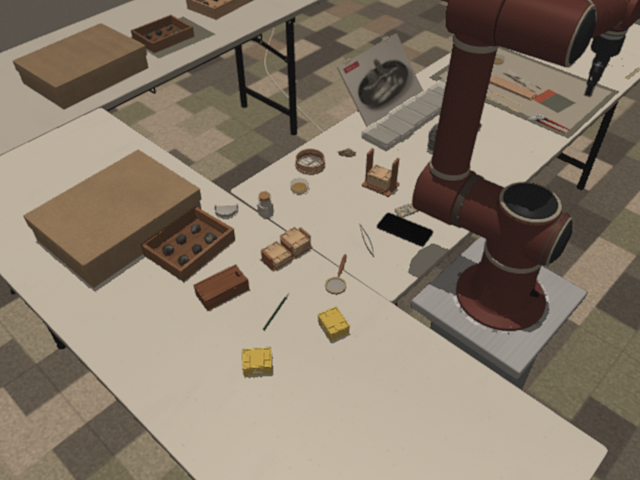

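View pics/top0.png

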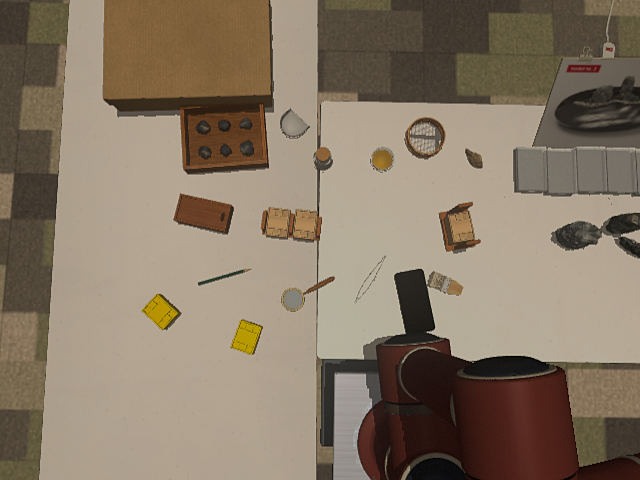

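View pics/wrist0.png

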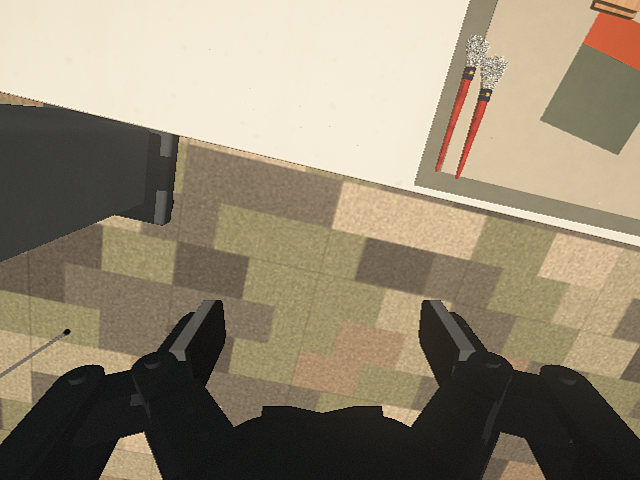

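```bash
cat > h.py <<'E'
from plant import *
import numpy as np, cv2
from scipy.spatial.transform import Rotation as R
def rot(q): return R.from_quat([q[1],q[2],q[3],q[0]])
def ray(c,u,v):
    f=240/np.tan(np.radians(c['vertical_fov']/2))
    d=rot(c['rotation']).apply([(u-c['cx'])/f,(v-c['cy'])/f,1]); return np.array(c['origin']),d
def cast(c,u,v,z):
    o,d=ray(c,u,v); return o+d*(z-o[2])/d[2]
def proj(c,p):
    f=240/np.tan(np.radians(c['vertical_fov']/2))
    q=rot(c['rotation']).inv().apply(np.array(p)-np.array(c['origin'])); return np.array([c['cx'],c['cy']])+f*q[:2]/q[2]
E
python3 - <<'E'
from h import *
c=camera_info('top')
for n,u,v,z in [('boxL',277,222,.04),('boxR',307,224,.029),('stand tall',460,228,.048),('y1',160,312,.036),('y2',247,337,.036),('jar',323,157,.07),('dish',382,159,.019),('rock',474,158,.02),('edge',318,300,0)]:
    print(n,cast(c,u,v,z).round(3))
s=state(); M=rot(s['tool_rot']).as_matrix(); print(M.round(3))
cw=camera_info('wrist'); print('cam in tool',M.T@(np.array(cw['origin'])-s['tool_pos']), (M.T@rot(cw['rotation']).as_matrix()).round(3))
im=cv2.imread('pics/top0.png'); cv2.imwrite('pics/crop0.png',cv2.resize(im[170:270,250:500],None,fx=3,fy=3,interpolation=cv2.INTER_CUBIC))
E
```

```text
boxL [0.481 0.293 0.04 ]
boxR [0.479 0.227 0.029]
stand tall [ 0.474 -0.113  0.048]
y1 [0.278 0.543 0.036]
y2 [0.228 0.352 0.036]
jar [0.623 0.194 0.07 ]
dish [0.635 0.057 0.019]
rock [ 0.641 -0.155  0.02 ]
edge [0.31  0.199 0.   ]
[[ 0.232 -0.973 -0.   ]
 [-0.973 -0.232  0.002]
 [-0.002 -0.    -1.   ]]
cam in tool [-0.00057134 -0.0790381  -0.14174417] [[ 1.    -0.001  0.001]
 [ 0.     0.952  0.307]
 [-0.001 -0.307  0.952]]
```

View pics/crop0.png

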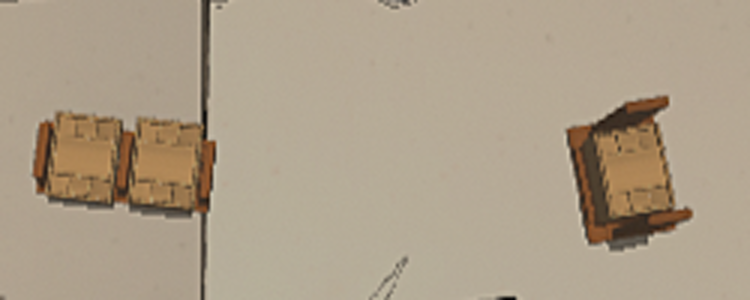

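Candidates: the pale boxes in the rack at top-view px (277,222) and (307,224) are the ones to move. The pale box in the stand at (460,228) is the tall one. The yellow look-alikes at (160,312) and (247,337) are not meant, and neither is the brown box at (204,213). I'll move the wrist camera over the stand on the way.

```bash
python3 -m inch '-.01 -.012 -.004 0 0 0 0;-.02 -.023 -.004 0 0 0 0;-.02 -.023 -.004 0 0 0 0;-.02 -.023 -.004 0 0 0 0;-.02 -.023 -.004 0 0 0 0;-.02 -.023 -.004 0 0 0 0;-.02 -.023 -.004 0 0 0 0;-.02 -.023 -.004 0 0 0 0;-.02 -.023 -.004 0 0 0 0;-.02 -.023 -.004 0 0 0 0'
python3 -m inch '-.02 -.023 0 0 0 0 0;-.02 -.023 0 0 0 0 0;-.02 -.023 0 0 0 0 0;-.02 -.023 0 0 0 0 0;-.02 -.023 0 0 0 0 0;-.02 -.023 0 0 0 0 0;-.02 -.023 0 0 0 0 0;-.02 -.023 0 0 0 0 0;-.02 -.023 0 0 0 0 0;-.02 -.023 0 0 0 0 0'
python3 -m inch '-.014 -.012 0 0 0 0 0;0 0 0 0 0 0 0;0 0 0 0 0 0 0'
python3 - <<'E'
from h import *
import pickle
s=state();c=camera_info('wrist');im=grab_frame('wrist');print(s['time'],s['tool_pos'],s['joint_pos'].round(3) if hasattr(s['joint_pos'],'round') else s['joint_pos'])
cv2.imwrite('pics/w1.png',im);pickle.dump(c,open('w1.pkl','wb'))
E
```

```text
time: 0.98
tool_pos: [0.3143, -0.3709, 0.2712]
tool_rot: [-0.0, 0.785, -0.62, -0.0]
contact_force: [0.1, -0.2, 0.8]
gripper_width: 1.004
time: 1.82
tool_pos: [0.4917, -0.123, 0.271]
tool_rot: [0.0, 0.785, -0.62, -0.0]
contact_force: [0.7, -0.8, 0.0]
gripper_width: 1.004
time: 2.07
tool_pos: [0.4996, -0.1075, 0.2708]
tool_rot: [0.0, 0.785, -0.619, -0.0]
contact_force: [0.3, -0.2, 0.3]
gripper_width: 0.997
2.0667 [ 0.4996461  -0.10750945  0.2708496 ] [-0.357 -0.244  1.824 -0.     1.562  0.978]
```

View pics/w1.png

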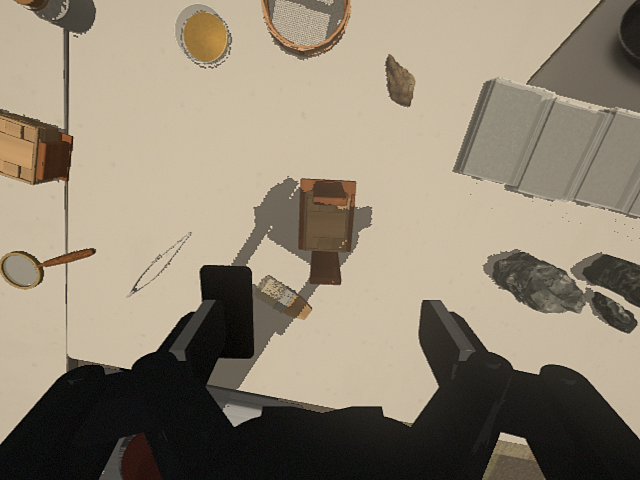

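The stand is at about px (327,230) in the wrist view. Its walls are at (330,190) and (326,265), and the jaws are nearly across its long sides already. Next I'll enlarge it.

Run:
```python
import cv2,numpy as np
im=cv2.imread('pics/w1.png')[165:295,250:400]
cv2.imwrite('pics/w1c.png',cv2.convertScaleAbs(cv2.resize(im,None,fx=4.5,fy=4.5,interpolation=cv2.INTER_CUBIC),alpha=1.7))
```

```text
(no output)
```

View pics/w1c.png

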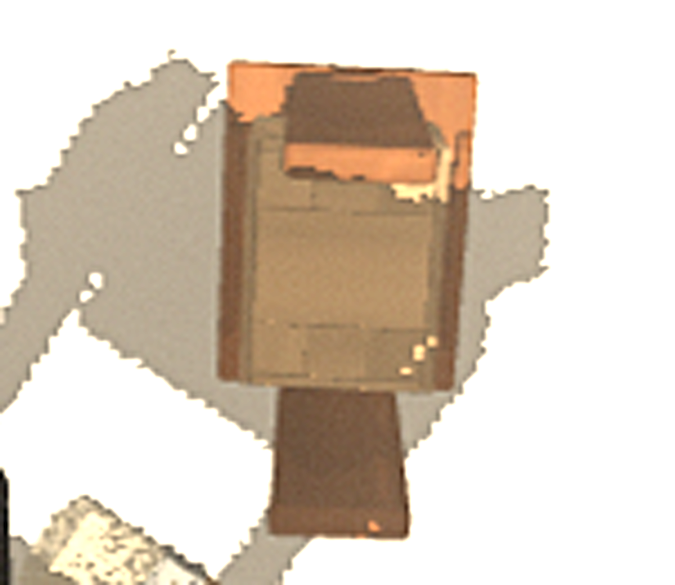

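Run:
```python
from h import *
import pickle
c=pickle.load(open('w1.pkl','rb'))
P=lambda u,v,z:cast(c,250+u/4.5,165+v/4.5,z)
for nm,pts,z in [('walltop outer',[(287,143),(441,150),(408,538),(270,534)],.108),('basefar',[(229,62),(475,73)],.006),('lid',[(247,378),(436,388),(247,215),(432,215)],.048)]:
    q=np.array([P(u,v,z) for u,v in pts]);print(nm,q.round(4).tolist())
    if len(q)==4 and z>.1:
        a=(q[0]+q[1])/2;b=(q[2]+q[3])/2;print('ctr',(a+b)/2,'len',np.linalg.norm(a-b),'wid',np.linalg.norm(q[0]-q[1]),np.linalg.norm(q[2]-q[3]),'yaw x',np.degrees(np.arctan2(*(a-b)[[1,0]])))
        d=q[0]-q[1];print('yaw y',np.degrees(np.arctan2(d[1],d[0])))
    else:
        d=q[0]-q[1];print('len',np.linalg.norm(d),'ydir',np.degrees(np.arctan2(d[1],d[0])), (q[0]+q[1])/2)
```

```text
walltop outer [[0.517, -0.0956, 0.108], [0.5229, -0.1264, 0.108], [0.4372, -0.1416, 0.108], [0.431, -0.1118, 0.108]]
ctr [ 0.47702078 -0.11885771  0.108     ] len 0.08728408256182231 wid 0.031361682226098635 0.03052202875560794 yaw x 10.348794353932716
yaw y 100.8581347010261
basefar [[0.5148, -0.078, 0.006], [0.5273, -0.1426, 0.006]]
len 0.06579556295575116 ydir 100.9455427962451 [ 0.52100713 -0.11030868  0.006     ]
lid [[0.4437, -0.1008, 0.048], [0.4523, -0.1485, 0.048], [0.4855, -0.0915, 0.048], [0.4961, -0.1359, 0.048]]
len 0.048442467739506556 ydir 100.25847453509944 [ 0.44803569 -0.12467194  0.048     ]
```

```bash
python3 -m inch '-.015 -.003 0 0 0 0 0;-.036 -.0067 0 0 0 0 0;-.036 -.0067 0 0 0 0 0;-.036 -.0067 0 0 0 0 0;-.036 -.0067 0 0 0 0 0;-.036 -.0067 0 0 0 0 0;-.036 -.0067 0 0 0 0 0;-.036 -.0067 0 0 0 0 0;-.036 -.0067 0 0 0 0 0;-.036 -.0067 0 0 0 0 0'
python3 -m inch '-.036 -.0067 0 0 0 0 0;-.019 -.0034 0 0 0 -.05 0;0 0 0 0 0 -.122 0;0 0 0 0 0 -.122 0;0 0 0 0 0 -.122 0;0 0 0 0 0 -.122 0;0 0 0 0 0 -.122 0;0 0 0 0 0 -.122 0;0 0 0 0 0 -.122 0;0 0 0 0 0 -.122 0'
python3 -m inch '0 0 0 0 0 -.122 0;0 0 0 0 0 -.122 0;0 0 0 0 0 -.076 0;0 0 0 0 0 0 0;0 0 0 0 0 0 0'
python3 - <<'E'
from h import *
import pickle
s=state();c=camera_info('wrist');im=grab_frame('wrist');print(s['time'],s['tool_pos'],s['joint_pos'].round(3),rot(s['tool_rot']).as_matrix().round(3)[0])
cv2.imwrite('pics/w2.png',im);pickle.dump(c,open('w2.pkl','wb'))
E
```

```text
time: 2.95
tool_pos: [0.4826, 0.2366, 0.2714]
tool_rot: [-0.0, 0.784, -0.621, 0.0]
contact_force: [0.1, -0.5, 0.3]
gripper_width: 1.001
time: 3.78
tool_pos: [0.4803, 0.2905, 0.2712]
tool_rot: [0.0, 0.988, -0.153, 0.0]
contact_force: [0.2, 0.1, -0.4]
gripper_width: 1.002
time: 4.2
tool_pos: [0.4802, 0.291, 0.2712]
tool_rot: [0.0, 1.0, 0.003, 0.0]
contact_force: [0.4, -0.4, -0.3]
gripper_width: 1.0
4.2 [0.48018286 0.29098512 0.27124385] [ 0.412 -0.119  1.715 -0.     1.546  0.407] [1.    0.005 0.   ]
```

View pics/w2.png

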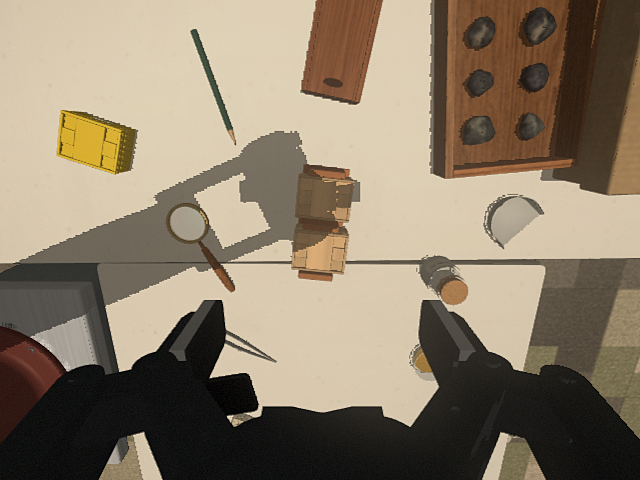

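Run:
```python
import cv2,numpy as np
im=cv2.imread('pics/w2.png')[155:290,270:380]
cv2.imwrite('pics/w2c.png',cv2.convertScaleAbs(cv2.resize(im,None,fx=4.4,fy=4.4,interpolation=cv2.INTER_CUBIC),alpha=1.5))
```

```text
(no output)
```

View pics/w2c.png

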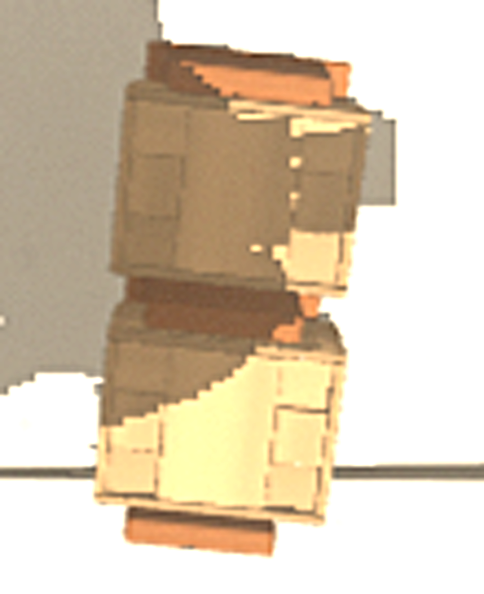

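Run:
```python
from h import *
import pickle
c=pickle.load(open('w2.pkl','rb'))
P=lambda u,v,z:cast(c,270+u/4.4,155+v/4.4,z)
for nm,pts in [('upper',[(129,93),(368,125),(345,295),(112,275)]),('lower',[(107,340),(344,358),(322,521),(97,499)])]:
  for z in (.04,.029):
    q=np.array([P(u,v,z) for u,v in pts]); n=lambda a:np.linalg.norm(a)
    m=q.mean(0);a=(q[1]+q[2]-q[0]-q[3])/2
    print(nm,z,m.round(4),'Lfar',n(q[0]-q[1]).round(4),'Lnear',n(q[2]-q[3]).round(4),'W',n(q[0]-q[3]).round(4),n(q[1]-q[2]).round(4),'yaw',np.degrees(np.arctan2(a[1],a[0])))
for nm,pts in [('divtops +y',[(147,44),(350,64),]),('div mid',[(145,330),(298,345)]),('div -y lower outer',[(125,543),(272,555)])]:
    q=np.array([P(u,v,.042) for u,v in pts]);d=q[1]-q[0];print(nm,q.round(4).tolist(),np.linalg.norm(d),np.degrees(np.arctan2(d[1],d[0])))
```

```text
upper 0.04 [0.4833 0.2934 0.04  ] Lfar 0.0605 Lnear 0.0608 W 0.0472 0.0445 yaw -6.041201703201994
upper 0.029 [0.4834 0.2911 0.029 ] Lfar 0.0622 Lnear 0.0626 W 0.0486 0.0458 yaw -6.041201703201999
lower 0.04 [0.4781 0.23   0.04  ] Lfar 0.0627 Lnear 0.0618 W 0.0455 0.0472 yaw -5.021108348619344
lower 0.029 [0.4781 0.2259 0.029 ] Lfar 0.0645 Lnear 0.0636 W 0.0469 0.0486 yaw -5.021108348619279
divtops +y [[0.4605, 0.3323, 0.042], [0.5105, 0.3277, 0.042]] 0.050288695219117316 -5.25111420079895
div mid [[0.4591, 0.2588, 0.042], [0.4991, 0.2549, 0.042]] 0.040238305524364 -5.569611549673437
div -y lower outer [[0.4529, 0.1979, 0.042], [0.4932, 0.1945, 0.042]] 0.04045688777476142 -4.835308163394553
```

Run:
```python
import cv2,numpy as np
im=cv2.imread('pics/scene0.png')[215:280,245:330]
cv2.imwrite('pics/sc0.png',cv2.resize(im,None,fx=8,fy=8,interpolation=cv2.INTER_CUBIC))
from h import *
c=camera_info('scene')
for n,x,y,z in [('up.04',.4833,.2934,.04),('up.029',.4834,.2911,.029),('lo.04',.4781,.23,.04),('lo.029',.4781,.2259,.029)]:
    p=proj(c,[x,y,z]);print(n,p,(p-[245,215])*8)
```

```text
up.04 [275.70307675 247.9929553 ] [245.62461403 263.94364243]
up.029 [276.5596722  250.47381221] [252.47737759 283.79049769]
lo.04 [294.84859181 236.10952808] [398.78873451 168.87622461]
lo.029 [296.09915355 238.27230545] [408.79322838 186.17844362]
```

View pics/sc0.png

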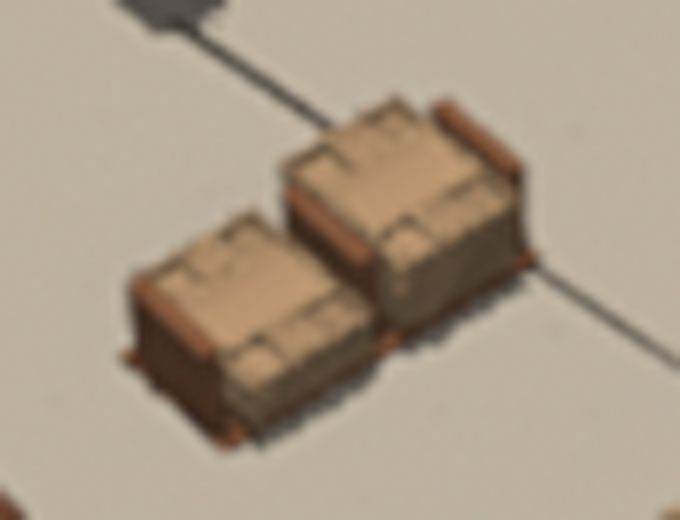

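The scene crop shows that the box at crop (405,170), in the bay at y≈0.23, is taller than its rack neighbour at (255,285). So it is the middle box, and the shallow one is at y≈0.291. The lid widths in the wrist view agree, so I'll go for the middle box.

```bash
python3 -m inch '-.0033 .02 0 0 0 .048 0;0 .0205 .02 0 0 .048 0;0 .0205 .035 0 0 0 0;0 0 .035 0 0 0 0;0 0 .035 0 0 0 0;0 0 .035 0 0 0 0;0 0 .03 0 0 0 0;0 0 .02 0 0 0 0;0 0 0 0 0 0 0;0 0 0 0 0 0 0'
python3 - <<'E'
from h import *
import pickle
s=state();c=camera_info('wrist');im=grab_frame('wrist');M=rot(s['tool_rot']).as_matrix();print(s['time'],s['tool_pos'],np.degrees(np.arctan2(M[1,0],M[0,0])))
cv2.imwrite('pics/w3.png',im);pickle.dump(c,open('w3.pkl','wb'))
E
```

```text
time: 5.08
tool_pos: [0.4733, 0.2306, 0.0604]
tool_rot: [0.001, 0.999, -0.044, -0.001]
contact_force: [-0.6, 0.3, -0.2]
gripper_width: 1.0
5.0833 [0.47331736 0.23061841 0.06041911] -5.059445840247946
```

View pics/w3.png

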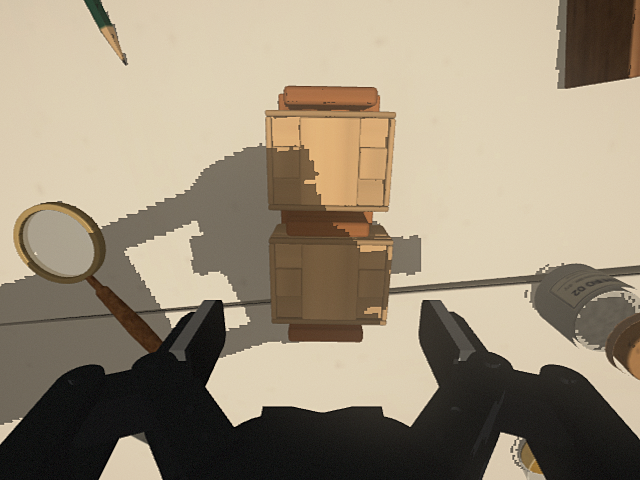

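Run:
```python
from h import *
import pickle
c=pickle.load(open('w3.pkl','rb'))
for z in(.038,.04):
    q=np.array([cast(c,u,v,z) for u,v in [(271,243),(391,243),(388,325),(270,322)]]);print(q.round(4).tolist(),q.mean(0).round(4))
q=np.array([cast(c,u,v,.029) for u,v in [(266,116),(395,116),(388,209),(269,207)]]);print('shallow',q.round(4).tolist(),q.mean(0).round(4))
print('handle',cast(c,155,350,0.005),'jar base',cast(c,560,290,0))
print(proj(c,[.4733,.2306,.0604]),proj(c,[.4733,.2306,.004]))
```

```text
[[0.4495, 0.2559, 0.038], [0.511, 0.2505, 0.038], [0.5082, 0.2021, 0.038], [0.4427, 0.2097, 0.038]] [0.4778 0.2295 0.038 ]
[[0.4499, 0.2565, 0.04], [0.5107, 0.2512, 0.04], [0.5078, 0.2034, 0.04], [0.4431, 0.2109, 0.04]] [0.4779 0.2305 0.04  ]
shallow [[0.4541, 0.3176, 0.029], [0.5163, 0.3121, 0.029], [0.5116, 0.2663, 0.029], [0.4494, 0.2728, 0.029]] [0.4829 0.2922 0.029 ]
handle [0.35281573 0.17455931 0.005     ] jar base [0.62884134 0.1938973  0.        ]
[321.2242577  304.60836125] [321.54063229 260.08425137]
```

```bash
python3 -m inch '.0046 0 .02 0 0 0 0;0 0 .02 0 0 0 0;0 0 .012 0 0 0 0;0 0 0 0 0 0 0;0 0 0 0 0 0 1;0 0 0 0 0 0 1;0 0 0 0 0 0 1;0 0 0 0 0 0 1;0 0 0 0 0 0 1;0 0 0 0 0 0 1'
python3 - <<'E'
from h import *
s=state();im=grab_frame('wrist');print(s['time'],s['tool_pos'],s['gripper_width'],s['contact_force'])
cv2.imwrite('pics/w4.png',im);cv2.imwrite('pics/s4.png',cv2.resize(grab_frame('scene')[190:290,230:350],None,fx=5,fy=5))
E
```

```text
time: 5.97
tool_pos: [0.4803, 0.2314, 0.0114]
tool_rot: [-0.001, 0.999, -0.043, 0.002]
contact_force: [-0.9, 0.2, 6.8]
gripper_width: 0.742
5.9667 [0.48034944 0.23138537 0.01141939] 0.7417137891162376 [-0.92145696  0.20558559  6.77067427]
```

View pics/w4.png

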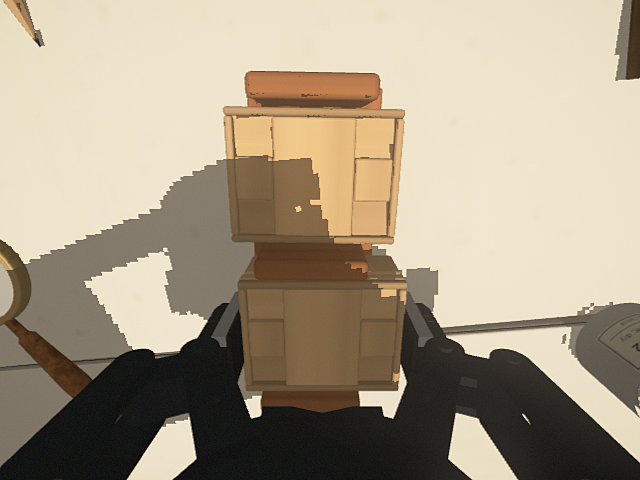

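View pics/s4.png

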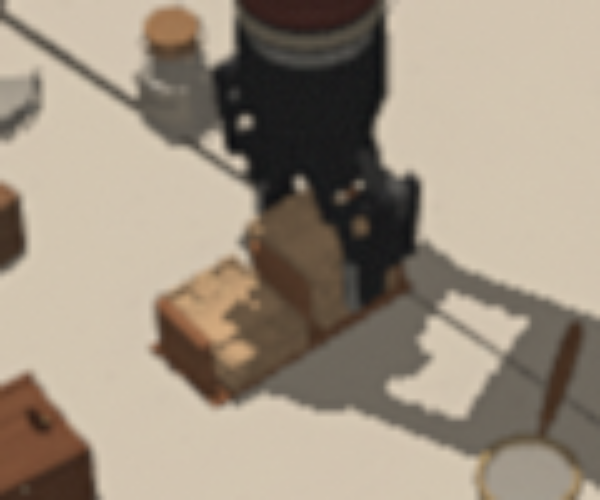

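Gripped: the width of 0.742×85 = 63 mm matches the box length. Now lift.

```bash
python3 -m inch '0 0 -.003 0 0 0 1;0 0 -.01 0 0 0 1;0 0 -.02 0 0 0 1;0 0 -.03 0 0 0 1;0 0 -.022 0 0 0 1;0 0 0 0 0 0 1'
python3 - <<'E'
from h import *
s=state();im=grab_frame('wrist');print(s['time'],s['tool_pos'],s['gripper_width'],s['contact_force'])
cv2.imwrite('pics/w5.png',im)
E
```

```text
time: 6.57
tool_pos: [0.482, 0.2319, 0.1002]
tool_rot: [-0.002, 0.999, -0.043, 0.005]
contact_force: [1.2, -0.4, -1.8]
gripper_width: 0.739
6.5667 [0.48195279 0.23189033 0.10022093] 0.7385033805833012 [ 1.20696584 -0.35456145 -1.79575111]
```

View pics/w5.png

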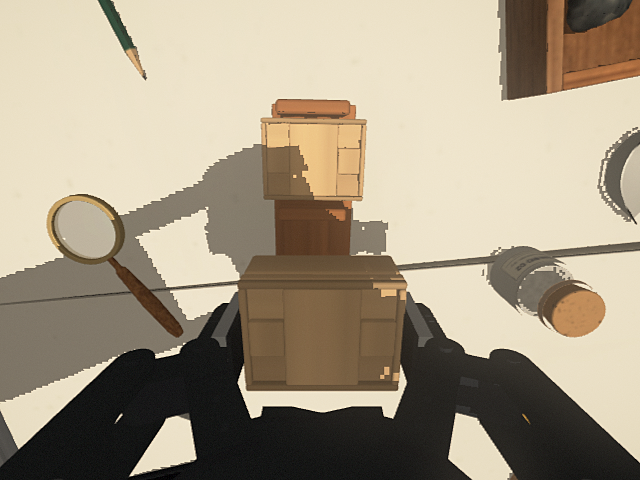

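```bash
python3 -m inch '.0012 .014 0 0 0 0 1;.0025 .0285 0 0 0 0 1;.0025 .0285 0 0 0 0 1;.0025 .0285 0 0 0 0 1;.0025 .0285 0 0 0 0 1;.0025 .0285 0 0 0 -.04 1;.0012 .0135 0 0 0 -.078 1;0 0 0.01 0 0 -.078 1;0 0 .01 0 0 -.078 1;0 0 .01 0 0 0 1'
python3 -m inch '0 0 .01 0 0 0 1;0 0 .01 0 0 0 1;0 0 .01 0 0 0 1;0 0 0 0 0 0 1;0 0 0 0 0 0 1'
python3 - <<'E'
from h import *
s=state();M=rot(s['tool_rot']).as_matrix();print(s['time'],s['tool_pos'],s['gripper_width'],s['contact_force'],np.degrees(np.arctan2(M[1,0],M[0,0])),M[:,2])
E
```

```text
time: 7.45
tool_pos: [0.4778, 0.0597, 0.0621]
tool_rot: [-0.0, 0.996, 0.093, -0.001]
contact_force: [-0.2, -0.3, -2.3]
gripper_width: 0.737
time: 7.87
tool_pos: [0.4785, 0.0603, 0.0332]
tool_rot: [-0.0, 0.996, 0.093, -0.001]
contact_force: [0.0, 0.4, -0.5]
gripper_width: 0.736
7.8667 [0.47846898 0.06034442 0.03320904] 0.7359065465683113 [ 0.03905325  0.44033788 -0.46339185] 10.70913327822384 [-2.24320276e-03  4.74150607e-05 -9.99997483e-01]
```

```bash
python3 -m inch '0 0 .01 0 0 0 1;0 0 .009 0 0 0 1;0 0 .002 0 0 0 1;0 0 .001 0 0 0 1;0 0 0 0 0 0 1;0 0 0 0 0 0 1'; python3 -m inch '0 0 .001 0 0 0 1;0 0 .001 0 0 0 1;0 0 0 0 0 0 1;0 0 0 0 0 0 1'
```

```text
time: 8.37
tool_pos: [0.4795, 0.0601, 0.0125]
tool_rot: [0.0, 0.996, 0.093, 0.0]
contact_force: [0.1, -0.2, -1.8]
gripper_width: 0.737
time: 8.7
tool_pos: [0.4793, 0.0601, 0.0104]
tool_rot: [0.0, 0.996, 0.093, 0.0]
contact_force: [0.7, 0.7, -2.5]
gripper_width: 0.738
```

```bash
python3 -m inch '0 0 .001 0 0 0 1;0 0 .001 0 0 0 1;0 0 0 0 0 0 1;0 0 0 0 0 0 1'; python3 -m inch '0 0 .001 0 0 0 1;0 0 0 0 0 0 1;0 0 0 0 0 0 1'
```

```text
time: 9.03
tool_pos: [0.4792, 0.0601, 0.0082]
tool_rot: [-0.0, 0.996, 0.093, -0.0]
contact_force: [-0.7, 0.1, -1.2]
gripper_width: 0.739
time: 9.28
tool_pos: [0.4795, 0.0601, 0.0075]
tool_rot: [0.0, 0.996, 0.093, 0.0]
contact_force: [-0.8, -0.8, -0.7]
gripper_width: 0.737
```

```bash
python3 -m inch '0 0 .001 0 0 0 1;0 0 0 0 0 0 1;0 0 0 0 0 0 1'; python3 -m inch '0 0 .001 0 0 0 1;0 0 0 0 0 0 1;0 0 0 0 0 0 1'
python3 - <<'E'
from h import *
im=grab_frame('wrist');cv2.imwrite('pics/w6.png',im)
cv2.imwrite('pics/s6.png',cv2.resize(grab_frame('scene')[140:260,270:400],None,fx=5,fy=5))
E
```

```text
time: 9.53
tool_pos: [0.4795, 0.0601, 0.0074]
tool_rot: [0.0, 0.996, 0.093, -0.0]
contact_force: [-4.3, 0.3, 8.2]
gripper_width: 0.737
time: 9.78
tool_pos: [0.4796, 0.0601, 0.0074]
tool_rot: [0.0, 0.996, 0.093, -0.001]
contact_force: [-8.7, 0.2, 15.4]
gripper_width: 0.735
```

View pics/s6.png

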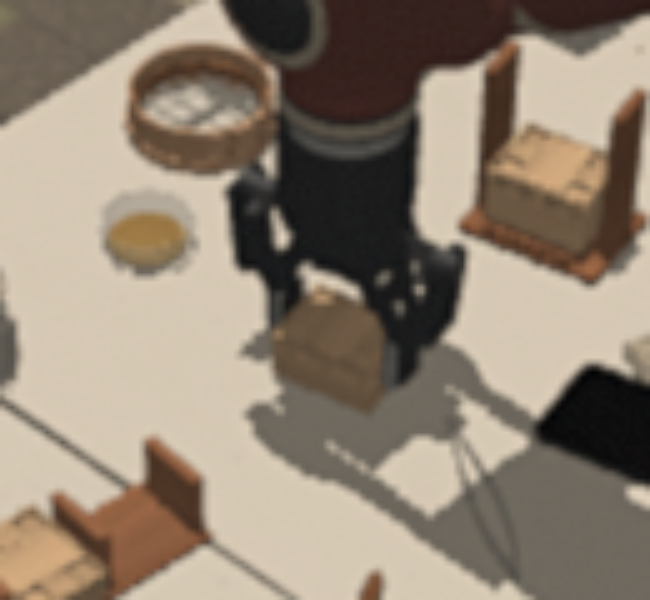

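```bash
python3 -m inch '0 0 -.0015 0 0 0 1;0 0 0 0 0 0 0;0 0 0 0 0 0 0;0 0 0 0 0 0 0;0 0 0 0 0 0 0;0 0 -.005 0 0 0 0;0 0 -.02 0 0 0 0;0 0 -.03 0 0 0 0;0 0 -.03 0 0 0 0;0 0 -.01 0 0 .1208 0'
python3 -m inch '0 0 0 0 0 .1208 0;0 0 0 0 0 .1208 0;0 0 0 0 0 .1208 0;0 0 0 0 0 .1208 0;0 0 0 0 0 .1208 0;0 0 0 0 0 .1208 0;0 0 0 0 0 .1208 0;0 0 0 0 0 .1208 0;0 0 0 0 0 .1208 0;0 0 0 0 0 .1208 0'
python3 -m inch '0 0 0 0 0 .1208 0;0 0 0 0 0 .1208 0;0 0 0 0 0 0 0;0 0 0 0 0 0 0'
python3 - <<'E'
from h import *
import pickle
s=state();c=camera_info('wrist');M=rot(s['tool_rot']).as_matrix();print(s['time'],s['tool_pos'],s['gripper_width'],s['contact_force'],np.degrees(np.arctan2(M[1,0],M[0,0])),M[:,2])
im=grab_frame('wrist');cv2.imwrite('pics/w7.png',im);pickle.dump(c,open('w7.pkl','wb'))
E
```

```text
time: 10.72
tool_pos: [0.482, 0.0601, 0.1069]
tool_rot: [0.0, 0.999, 0.032, 0.004]
contact_force: [0.9, -0.1, 2.6]
gripper_width: 0.997
time: 11.55
tool_pos: [0.4793, 0.0602, 0.102]
tool_rot: [-0.0, 0.84, -0.543, 0.0]
contact_force: [0.1, -0.1, -0.4]
gripper_width: 1.0
time: 11.88
tool_pos: [0.4793, 0.0601, 0.102]
tool_rot: [-0.0, 0.771, -0.637, 0.0]
contact_force: [0.3, 0.3, -0.7]
gripper_width: 1.005
11.8833 [0.47930343 0.06014303 0.10198538] 1.0053115520131117 [ 0.32824429  0.32273319 -0.73405838] -79.0900870830809 [ 1.72206516e-04  2.12312555e-05 -9.99999985e-01]
```

View pics/w7.png

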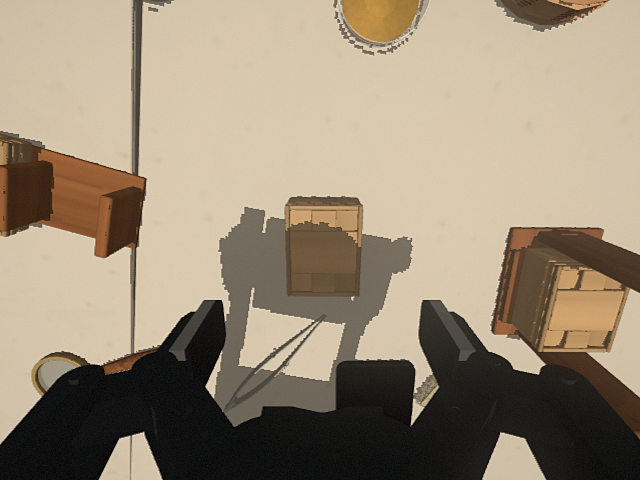

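Run:
```python
from h import *
import pickle
c=pickle.load(open('w7.pkl','rb'))
q=np.array([cast(c,u,v,.036) for u,v in [(286,206),(361,206),(359,296),(287,295)]]);print(q.round(4).tolist(),q.mean(0).round(4))
a=(q[0]+q[1]-q[2]-q[3])/2;print('yaw',np.degrees(np.arctan2(a[1],a[0])),np.linalg.norm(a))
print('tweez',cast(c,323,316,0.0),cast(c,226,405,0),'phone',cast(c,340,362,.01))
```

```text
[[0.5072, 0.0888, 0.036], [0.5161, 0.0424, 0.036], [0.4544, 0.0297, 0.036], [0.4458, 0.0783, 0.036]] [0.4809 0.0598 0.036 ]
yaw 10.691700397346166 0.0626172689953507
tweez [0.41321572 0.04667637 0.        ] [3.06893215e-01 1.15455243e-01 2.77555756e-17] phone [0.37930109 0.02582295 0.01      ]
```

```bash
python3 -m inch '0 -.001 .02 0 0 .006 0;0 0 .03 0 0 0 0;0 0 .025 0 0 0 0;0 0 .015 0 0 0 0;0 0 .006 0 0 0 0;0 0 0 0 0 0 0;0 0 0 0 0 0 0'
python3 -m inch '0 0 0 0 0 0 1;0 0 0 0 0 0 1;0 0 0 0 0 0 1;0 0 0 0 0 0 1;0 0 0 0 0 0 1;0 0 0 0 0 0 1;0 0 0 0 0 0 1'
```

```text
time: 12.52
tool_pos: [0.4807, 0.0603, 0.0064]
tool_rot: [-0.0, 0.769, -0.64, 0.0]
contact_force: [0.4, -0.5, -0.0]
gripper_width: 1.002
time: 13.1
tool_pos: [0.4816, 0.0603, 0.0074]
tool_rot: [-0.001, 0.768, -0.64, 0.001]
contact_force: [-0.8, 0.8, 6.7]
gripper_width: 0.575
```

```bash
python3 -m inch '0 0 -.003 0 0 0 1;0 0 -.01 0 0 0 1;0 0 -.025 0 0 0 1;0 0 -.035 0 0 0 1;0 0 -.035 0 0 0 1;0 0 -.03 0 0 0 1;0 0 -.01 0 0 0 1;0 0 0 0 0 0 1;0 0 0 0 0 0 1'
python3 - <<'E'
from h import *
import pickle
s=state();c=camera_info('wrist');M=rot(s['tool_rot']).as_matrix();print(s['time'],s['tool_pos'],s['gripper_width'],s['contact_force'],np.degrees(np.arctan2(M[1,0],M[0,0])),M[:,2])
im=grab_frame('wrist');cv2.imwrite('pics/w8.png',im);pickle.dump(c,open('w8.pkl','wb'))
E
```

```text
time: 13.85
tool_pos: [0.4797, 0.0604, 0.153]
tool_rot: [0.0, 0.768, -0.64, -0.0]
contact_force: [-1.1, -0.9, -2.2]
gripper_width: 0.574
13.85 [0.47971912 0.06036286 0.15297033] 0.5739405607046842 [-1.13790215 -0.85035514 -2.19917406] -79.6058442789086 [-7.53916100e-04  5.00930706e-05 -9.99999715e-01]
```

View pics/w8.png

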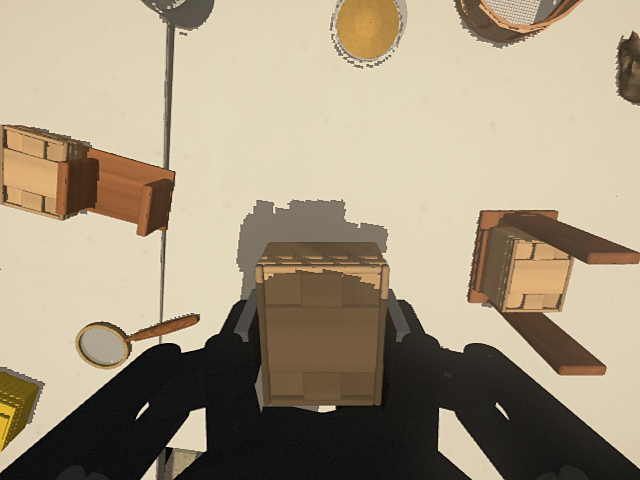

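Run:
```python
import cv2
im=cv2.imread('pics/w8.png')
a=cv2.resize(im[200:320,465:585],None,fx=5,fy=5,interpolation=cv2.INTER_CUBIC)
cv2.imwrite('pics/w8a.png',a)
b=cv2.resize(im[235:415,245:400],None,fx=3.3,fy=3.3,interpolation=cv2.INTER_CUBIC)
cv2.imwrite('pics/w8b.png',cv2.convertScaleAbs(b,alpha=1.6))
```

```text
(no output)
```

View pics/w8a.png

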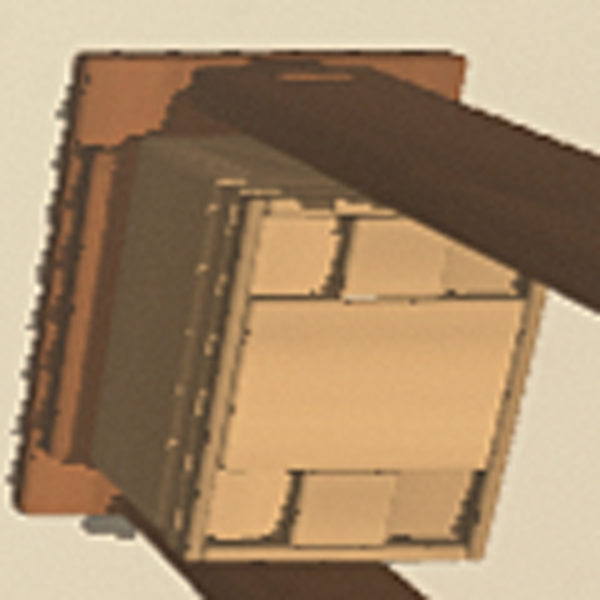

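View pics/w8b.png

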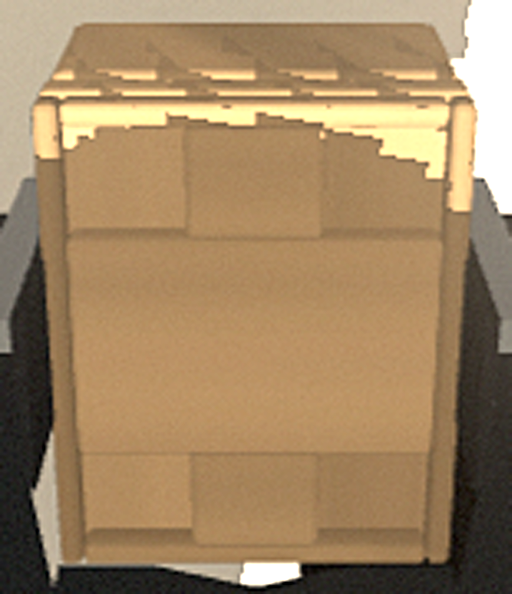

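Run:
```python
from h import *
import pickle
c=pickle.load(open('w8.pkl','rb'))
def an(pts,z):
    q=np.array([cast(c,u,v,z) for u,v in pts]);n=np.linalg.norm
    a=(q[0]+q[1]-q[2]-q[3])/2; b=(q[0]+q[3]-q[1]-q[2])/2
    print(q.mean(0).round(4),'span x',n(a).round(4),'span y',n(b).round(4),'yaw',np.degrees(np.arctan2(a[1],a[0])).round(2),np.degrees(np.arctan2(-b[0],b[1])).round(2)); return q.mean(0)
T=an([(465+u/5,200+v/5) for u,v in [(250,297),(525,297),(488,470),(222,470)]],.048)
zt=.15297-.0074+.036
B=an([(245+u/3.3,235+v/3.3) for u,v in [(68,235),(442,235),(432,452),(78,452)]],zt)
B2=an([(245+u/3.3,235+v/3.3) for u,v in [(35,103),(473,103),(448,560),(64,560)]],zt)
s=state();M=rot(s['tool_rot']).as_matrix()
print('box in tool',M.T@(B-s['tool_pos']),M.T@(B2-s['tool_pos']))
print('delta world',T-B,'tool',M.T@(T-B))
```

```text
[ 0.4776 -0.1167  0.048 ] span x 0.0303 span y 0.0433 yaw 11.9 10.36
[0.4799 0.0606 0.1816] span x 0.03 span y 0.0431 yaw 10.41 10.34
[0.4798 0.0606 0.1816] span x 0.0629 span y 0.0485 yaw 10.63 10.34
box in tool [-0.00012943 -0.00103728 -0.03010359] [-0.00011939 -0.00090512 -0.03010312]
delta world [-0.0023215  -0.17731004 -0.13357   ] tool [0.17407931 0.03377658 0.13356916]
```

```bash
python3 -m inch '.0112 .009 0 0 0 0 1;.0224 .0179 0 0 0 0 1;.0224 .0179 0 0 0 0 1;.0224 .0179 0 0 0 0 1;.0224 .0179 0 0 0 0 1;.0224 .0179 0 0 0 0 1;.0224 .0179 0 0 0 0 1;.0112 .009 0 0 0 0 1;0 0 0 0 0 0 1;0 0 0 0 0 0 1'
python3 - <<'E'
from h import *
import pickle
s=state();c=camera_info('wrist');M=rot(s['tool_rot']).as_matrix();print(s['time'],s['tool_pos'],s['gripper_width'],s['contact_force'],np.degrees(np.arctan2(M[1,0],M[0,0])),M[:,2])
im=grab_frame('wrist');cv2.imwrite('pics/w9.png',im);pickle.dump((c,s),open('w9.pkl','wb'))
E
```

```text
time: 14.73
tool_pos: [0.3838, -0.1162, 0.1512]
tool_rot: [0.0, 0.768, -0.641, -0.002]
contact_force: [0.5, -0.2, -2.0]
gripper_width: 0.575
14.7333 [ 0.38377302 -0.11618546  0.15119912] 0.5746953643864003 [ 0.5094819  -0.23305373 -2.00415884] -79.72495491538815 [-0.00386205  0.00259232 -0.99998918]
```

View pics/w9.png

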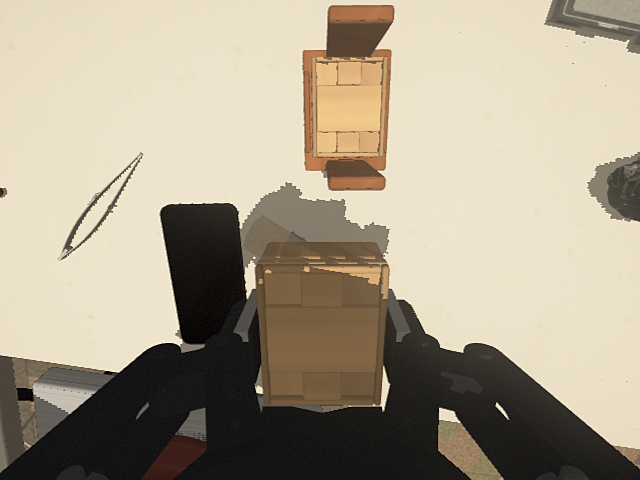

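Run:
```python
import cv2
im=cv2.imread('pics/w9.png')
cv2.imwrite('pics/w9a.png',cv2.resize(im[45:175,295:400],None,fx=4.5,fy=4.5,interpolation=cv2.INTER_CUBIC))
```

```text
(no output)
```

View pics/w9a.png

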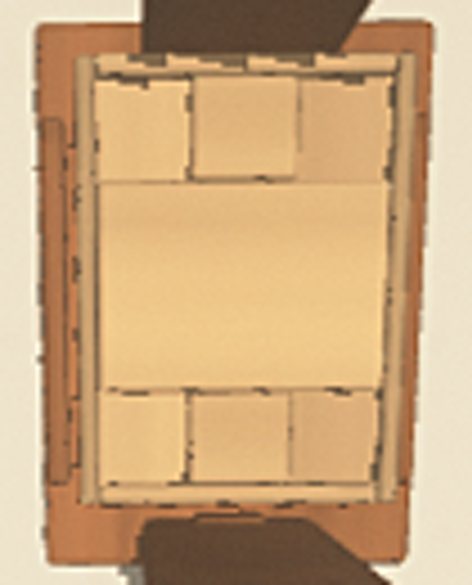

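Run:
```python
from h import *
import pickle
c,s=pickle.load(open('w9.pkl','rb'))
def an(pts,z):
    q=np.array([cast(c,u,v,z) for u,v in pts]);n=np.linalg.norm
    a=(q[0]+q[1]-q[2]-q[3])/2; b=(q[0]+q[3]-q[1]-q[2])/2
    print(q.mean(0).round(4),'span x',n(a).round(4),'span y',n(b).round(4),'yaw',np.degrees(np.arctan2(a[1],a[0])).round(2),np.degrees(np.arctan2(-b[0],b[1])).round(2)); return q.mean(0)
f=lambda p:[(295+u/4.5,45+v/4.5) for u,v in p]
T=an(f([(97,183),(390,183),(380,387),(99,387)]),.048)
T2=an(f([(77,57),(415,55),(394,500),(79,500)]),.048)
S=an(f([(37,23),(433,21),(408,565),(50,562)]),.006)
M=rot(s['tool_rot']).as_matrix()
off=np.array([-.0001,-.001,0])
for t in(T,T2):
    print('tool move',M.T@(t-s['tool_pos'])-off)
```

```text
[ 0.477  -0.1172  0.048 ] span x 0.0288 span y 0.0433 yaw 10.48 10.26
[ 0.477  -0.1172  0.048 ] span x 0.0626 span y 0.0492 yaw 10.37 10.41
[ 0.4761 -0.1188  0.006 ] span x 0.09 span y 0.0667 yaw 10.9 10.15
tool move [ 0.0180806  -0.09094147  0.10283511]
tool move [ 0.01801653 -0.09088254  0.10283552]
```

```bash
python3 -m inch '.002 -.01 0 0 0 0 1;.006 -.03 0 0 0 0 1;.006 -.03 0 0 0 0 1;.003 -.016 0 0 0 0 1;.001 -.005 0 0 0 0 1;0 0 .005 0 0 0 1;0 0 .005 0 0 0 1;0 0 0 0 0 0 1;0 0 0 0 0 0 1;0 0 0 0 0 0 1'
python3 - <<'E'
from h import *
import pickle
s=state();c=camera_info('wrist');M=rot(s['tool_rot']).as_matrix();print(s['time'],s['tool_pos'],s['gripper_width'],s['contact_force'],np.degrees(np.arctan2(M[1,0],M[0,0])),M[:,2])
print('need tool',M.T@(np.array([.476,-.1170,.0514])-s['tool_pos']))
im=grab_frame('wrist');cv2.imwrite('pics/w10.png',im);pickle.dump((c,s),open('w10.pkl','wb'))
E
```

```text
time: 15.62
tool_pos: [0.4772, -0.1177, 0.1435]
tool_rot: [0.0, 0.768, -0.64, -0.0]
contact_force: [-0.3, -1.3, -1.4]
gripper_width: 0.574
15.6167 [ 0.47719791 -0.1176705   0.1435481 ] 0.5742495260000589 [-0.28718048 -1.2599517  -1.438469  ] -79.62497383820445 [-3.91162712e-04  1.50521418e-04 -9.99999912e-01]
need tool [-0.00085513  0.00102462  0.09214866]
```

View pics/w10.png

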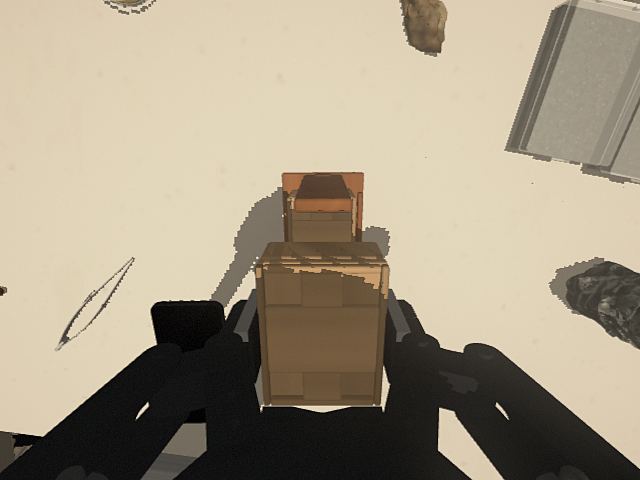

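```bash
python3 -m inch '-.0008 .001 .01 0 0 0 1;0 0 .015 0 0 0 1;0 0 .015 0 0 0 1;0 0 .015 0 0 0 1;0 0 .01 0 0 0 1;0 0 .005 0 0 0 1;0 0 0 0 0 0 1;0 0 0 0 0 0 1;0 0 0 0 0 0 1'
python3 - <<'E'
from h import *
import pickle
s=state();c=camera_info('wrist');M=rot(s['tool_rot']).as_matrix();print(s['time'],s['tool_pos'],s['gripper_width'],s['contact_force'],np.degrees(np.arctan2(M[1,0],M[0,0])),M[:,2])
print('need tool',M.T@(np.array([.476,-.1170,.0514])-s['tool_pos']))
im=grab_frame('wrist');cv2.imwrite('pics/w11.png',im);pickle.dump((c,s),open('w11.pkl','wb'))
a=cv2.resize(im[160:310,240:410],None,fx=4,fy=4,interpolation=cv2.INTER_CUBIC);cv2.imwrite('pics/w11a.png',cv2.convertScaleAbs(a,alpha=1.7))
E
```

```text
time: 16.42
tool_pos: [0.4776, -0.1175, 0.0748]
tool_rot: [-0.0, 0.768, -0.64, 0.001]
contact_force: [-0.3, -1.1, -1.8]
gripper_width: 0.572
16.4167 [ 0.47755524 -0.11751967  0.07480777] 0.5719266466675776 [-0.30546063 -1.10873231 -1.83526262] -79.61198953011812 [ 1.70219953e-03 -6.51332746e-04 -9.99998339e-01]
need tool [-0.00081376  0.00147249  0.02340474]
```

View pics/w11a.png

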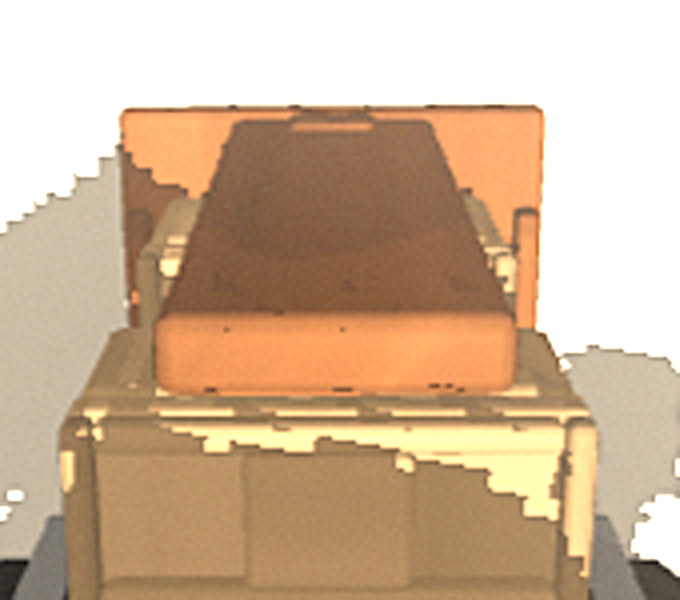

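Run:
```python
from h import *
import pickle
c,s=pickle.load(open('w11.pkl','rb'))
M=rot(s['tool_rot']).as_matrix()
f=lambda u,v,z:(M.T@(cast(c,240+u/4,160+v/4,z)-s['tool_pos'])*1000).round(2)
print('wall top inner',f(157,388,.108),f(516,390,.108),'outer',f(160,318,.108),f(512,318,.108))
print('lid end',f(62,422,.1034),f(597,422,.1034),f(62,430,.1034))
print('tall far end',f(137,252,.048),f(517,252,.048),'base far',f(122,108,.006),f(543,108,.006))
```

```text
wall top inner [-15.13 -36.89 -33.15] [ 15.85 -36.67 -33.12] outer [-14.63 -43.24 -33.14] [ 15.23 -43.22 -33.11]
lid end [-24.48 -31.82 -28.57] [ 24.03 -31.77 -28.52] [-24.53 -31.03 -28.57]
tall far end [-25.02 -32.5   26.83] [ 24.25 -32.47  26.88] base far [-32.44 -44.29  68.85] [ 33.51 -44.26  68.91]
```

```bash
python3 -m inch '-.0005 .0005 .008 0 0 0 1;0 0 .006 0 0 0 1;0 0 .002 0 0 0 1;0 0 .001 0 0 0 1;0 0 0 0 0 0 1;0 0 0 0 0 0 1'; python3 -m inch '0 0 .001 0 0 0 1;0 0 .001 0 0 0 1;0 0 0 0 0 0 1;0 0 0 0 0 0 1'
```

```text
time: 16.97
tool_pos: [0.4762, -0.1168, 0.0567]
tool_rot: [0.0, 0.768, -0.64, -0.0]
contact_force: [1.2, 0.3, -1.3]
gripper_width: 0.571
time: 17.3
tool_pos: [0.4763, -0.1168, 0.0548]
tool_rot: [-0.0, 0.768, -0.64, 0.0]
contact_force: [-0.9, 0.3, -1.5]
gripper_width: 0.572
```

```bash
python3 -m inch '0 0 .001 0 0 0 1;0 0 .001 0 0 0 1;0 0 0 0 0 0 1;0 0 0 0 0 0 1'; python3 -m inch '0 0 .001 0 0 0 1;0 0 0 0 0 0 1;0 0 0 0 0 0 1'; python3 -m inch '0 0 .001 0 0 0 1;0 0 0 0 0 0 1;0 0 0 0 0 0 1'
```

```text
time: 17.63
tool_pos: [0.4763, -0.1168, 0.0528]
tool_rot: [-0.0, 0.768, -0.64, 0.0]
contact_force: [0.4, -0.9, -2.7]
gripper_width: 0.577
time: 17.88
tool_pos: [0.4765, -0.1169, 0.0519]
tool_rot: [-0.0, 0.768, -0.64, 0.0]
contact_force: [2.1, -0.4, -2.1]
gripper_width: 0.576
time: 18.13
tool_pos: [0.4766, -0.1169, 0.0514]
tool_rot: [-0.0, 0.768, -0.64, 0.0]
contact_force: [0.5, 0.7, 1.9]
gripper_width: 0.574
```

Seat height of 0.0514 m is reached as predicted, with contact beginning. I'll press slightly, release and lift clear.

```bash
python3 -m inch '0 0 .001 0 0 0 1;0 0 0 0 0 0 1;0 0 0 0 0 0 1';python3 -m inch '0 0 0 0 0 0 .3;0 0 0 0 0 0 .2;0 0 0 0 0 0 0;0 0 0 0 0 0 0;0 0 0 0 0 0 0;0 0 0 0 0 0 0'
python3 - <<'E'
from h import *
s=state();print(s['contact_force'],s['gripper_width'])
cv2.imwrite('pics/s12.png',cv2.resize(grab_frame('scene')[120:220,340:430],None,fx=6,fy=6,interpolation=cv2.INTER_CUBIC))
E
```

```text
time: 18.38
tool_pos: [0.4767, -0.1169, 0.0513]
tool_rot: [-0.0, 0.768, -0.64, 0.0]
contact_force: [-3.4, 2.0, 9.2]
gripper_width: 0.572
time: 18.88
tool_pos: [0.476, -0.1168, 0.0495]
tool_rot: [0.0, 0.768, -0.64, -0.0]
contact_force: [0.6, -0.6, -0.1]
gripper_width: 0.998
[ 0.55610462 -0.55730572 -0.11979237] 0.9982166492758445
```

View pics/s12.png

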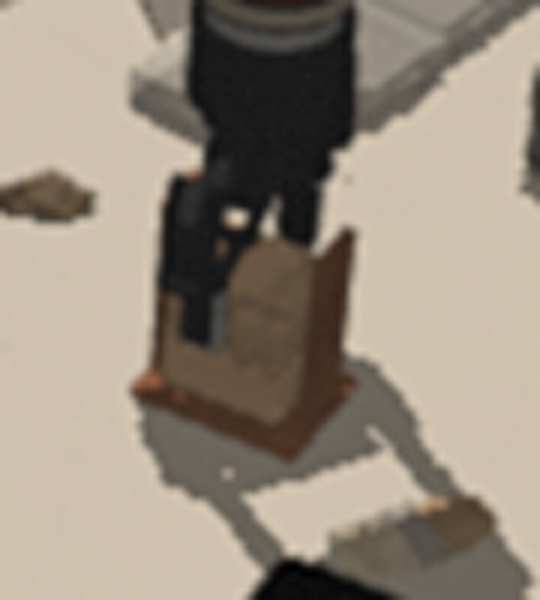

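```bash
python3 -m inch '0 0 -.01 0 0 0 0;0 0 -.03 0 0 0 0;0 0 -.04 0 0 0 0;0 0 -.04 0 0 0 0;0 0 -.04 0 0 0 0;0 0 -.02 0 0 0 0;0 0 0 0 0 0 0;0 0 0 0 0 0 0'
python3 - <<'E'
from h import *
import pickle
s=state();c=camera_info('wrist');im=grab_frame('wrist');cv2.imwrite('pics/w13.png',im);pickle.dump((c,s),open('w13.pkl','wb'));print(s['time'],s['tool_pos'])
a=cv2.resize(im[180:300,260:390],None,fx=5,fy=5,interpolation=cv2.INTER_CUBIC);cv2.imwrite('pics/w13a.png',cv2.convertScaleAbs(a,alpha=1.6))
E
```

```text
time: 19.6
tool_pos: [0.4771, -0.1172, 0.2324]
tool_rot: [-0.001, 0.768, -0.64, 0.002]
contact_force: [-0.2, 0.1, -0.1]
gripper_width: 0.999
19.6 [ 0.47712993 -0.11715811  0.23240035]
```

View pics/w13a.png

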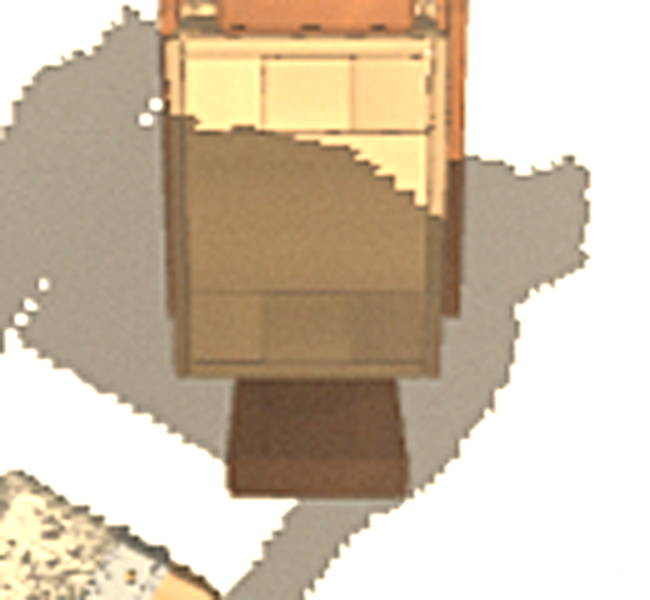

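Run:
```python
from h import *
import pickle
c,s=pickle.load(open('w13.pkl','rb'))
def an(pts,z):
    q=np.array([cast(c,u,v,z) for u,v in pts]);n=np.linalg.norm
    a=(q[0]+q[1]-q[2]-q[3])/2; b=(q[0]+q[3]-q[1]-q[2])/2
    print(z,q.mean(0).round(4),'span x',n(a).round(4),'span y',n(b).round(4),'yaw',np.degrees(np.arctan2(a[1],a[0])).round(2),np.degrees(np.arctan2(-b[0],b[1])).round(2))
f=lambda p:[(260+u/5,180+v/5) for u,v in p]
for z in (.080,.084):
    an(f([(183,130),(432,130),(425,292),(188,292)]),z); an(f([(163,38),(447,38),(439,378),(176,378)]),z)
M=rot(s['tool_rot']).as_matrix();print('to rack tool',M.T@(np.array([.4829,.292,.23])-s['tool_pos']),np.degrees(np.arctan2(M[1,0],M[0,0])))
```

```text
0.08 [ 0.4761 -0.1172  0.08  ] span x 0.0303 span y 0.0439 yaw 10.03 10.33
0.08 [ 0.4758 -0.1171  0.08  ] span x 0.0636 span y 0.0494 yaw 10.77 10.33
0.084 [ 0.4771 -0.117   0.084 ] span x 0.0299 span y 0.0433 yaw 10.03 10.33
0.084 [ 0.4769 -0.1169  0.084 ] span x 0.0627 span y 0.0488 yaw 10.77 10.33
to rack tool [-0.40140539 -0.07949989  0.00170233] -79.60433812786653
```

```bash
python3 -m inch '-.0167 -.0033 0 0 0 0 0;-.0334 -.0066 0 0 0 0 0;-.0334 -.0066 0 0 0 0 0;-.0334 -.0066 0 0 0 0 0;-.0334 -.0066 0 0 0 0 0;-.0334 -.0066 0 0 0 0 0;-.0334 -.0066 0 0 0 0 0;-.0334 -.0066 0 0 0 0 0;-.0334 -.0066 0 0 0 0 0;-.0334 -.0066 0 0 0 0 0'
python3 -m inch '-.0334 -.0066 0 0 0 0 0;-.0334 -.0066 0 0 0 0 0;-.0167 -.0033 0 0 0 -.1 0;0 0 0 0 0 -.12 0;0 0 0 0 0 -.12 0;0 0 0 0 0 -.12 0;0 0 0 0 0 -.12 0;0 0 0 0 0 -.12 0;0 0 0 0 0 -.12 0;0 0 0 0 0 -.12 0'
python3 -m inch '0 0 .01 0 0 -.12 0;0 0 .03 0 0 -.12 0;0 0 .04 0 0 -.1185 0;0 0 .04 0 0 0 0;0 0 .03 0 0 0 0;0 0 .01 0 0 0 0;0 0 0 0 0 0 0;0 0 0 0 0 0 0'
python3 - <<'E'
from h import *
import pickle
s=state();c=camera_info('wrist');im=grab_frame('wrist');cv2.imwrite('pics/w14.png',im);pickle.dump((c,s),open('w14.pkl','wb'))
M=rot(s['tool_rot']).as_matrix();print(s['time'],s['tool_pos'],np.degrees(np.arctan2(M[1,0],M[0,0])),M[:,2])
print(M.T@(np.array([.4829,.292,.006])-s['tool_pos']))
E
```

```text
time: 20.48
tool_pos: [0.4791, 0.208, 0.2272]
tool_rot: [0.002, 0.768, -0.64, -0.001]
contact_force: [0.7, -0.3, -0.8]
gripper_width: 0.997
time: 21.32
tool_pos: [0.4805, 0.2912, 0.2268]
tool_rot: [0.002, 0.976, -0.22, -0.002]
contact_force: [0.1, -0.3, -0.0]
gripper_width: 1.001
time: 21.98
tool_pos: [0.4815, 0.2915, 0.0694]
tool_rot: [0.0, 0.999, -0.045, -0.001]
contact_force: [0.6, -0.3, 0.7]
gripper_width: 1.002
21.9833 [0.48147817 0.2915491  0.06941868] -5.2076551429283855 [-1.45035353e-03 -6.41429135e-04 -9.99998743e-01]
[ 0.00146294 -0.00062695  0.06341625]
```

View pics/w14.png

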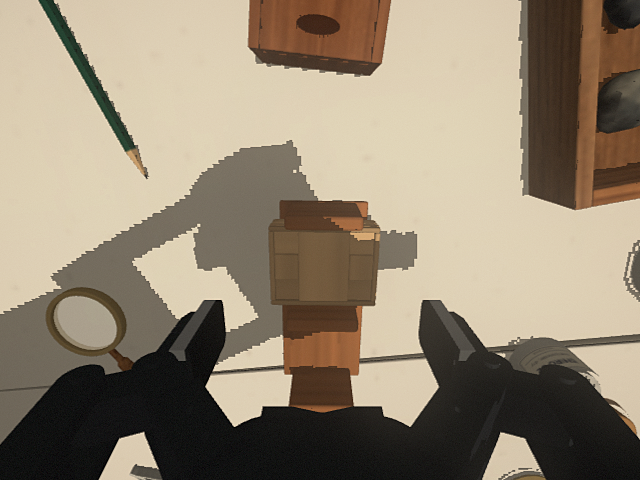

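```bash
python3 -m inch '.0013 0 .02 0 0 0 0;0 0 .02 0 0 0 0;0 0 .015 0 0 0 0;0 0 .0085 0 0 0 0;0 0 0 0 0 0 0;0 0 0 0 0 0 0'
python3 -m inch '0 0 0 0 0 0 1;0 0 0 0 0 0 1;0 0 0 0 0 0 1;0 0 0 0 0 0 1;0 0 0 0 0 0 1;0 0 0 0 0 0 1'
python3 - <<'E'
from h import *
s=state();im=grab_frame('wrist');print(s['time'],s['tool_pos'],s['gripper_width'],s['contact_force'])
cv2.imwrite('pics/w15.png',im)
E
```

```text
time: 22.53
tool_pos: [0.4843, 0.2921, 0.0079]
tool_rot: [-0.001, 0.999, -0.045, 0.001]
contact_force: [-0.2, 0.2, 1.2]
gripper_width: 1.003
time: 23.03
tool_pos: [0.4849, 0.2924, 0.0087]
tool_rot: [-0.001, 0.999, -0.045, 0.002]
contact_force: [-0.0, -0.5, 5.6]
gripper_width: 0.731
23.0333 [0.48487059 0.29241863 0.00866439] 0.7312624816975921 [-0.01198849 -0.45016724  5.56602641]
```

View pics/w15.png

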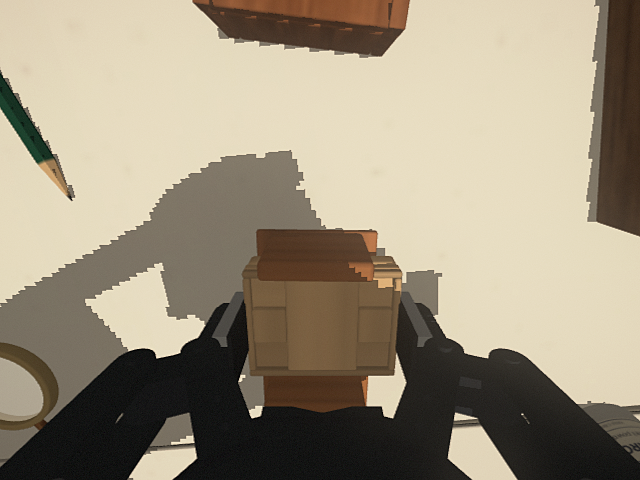

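```bash
python3 -m inch '0 0 -.003 0 0 0 1;0 0 -.008 0 0 0 1;0 0 -.015 0 0 0 1;0 0 -.025 0 0 0 1;0 0 -.025 0 0 0 1;0 0 -.014 0 0 0 1;0 0 0 0 0 0 1;0 0 0 0 0 0 1'
python3 - <<'E'
from h import *
s=state();im=grab_frame('wrist');print(s['time'],s['tool_pos'],s['gripper_width'],s['contact_force'])
cv2.imwrite('pics/w16.png',im)
M=rot(s['tool_rot']).as_matrix();print(M.T@(np.array([.480,.060,.09])-s['tool_pos']),M[:,2])
E
```

```text
time: 23.75
tool_pos: [0.4835, 0.2917, 0.0972]
tool_rot: [-0.0, 0.999, -0.045, 0.001]
contact_force: [0.0, -0.6, -2.1]
gripper_width: 0.732
23.75 [0.48349597 0.29174937 0.09716222] 0.7321771731443283 [ 0.01538429 -0.61848859 -2.13008218]
[0.01754336 0.23111616 0.00698864] [ 1.63173074e-03  7.24341209e-04 -9.99998406e-01]
```

View pics/w16.png

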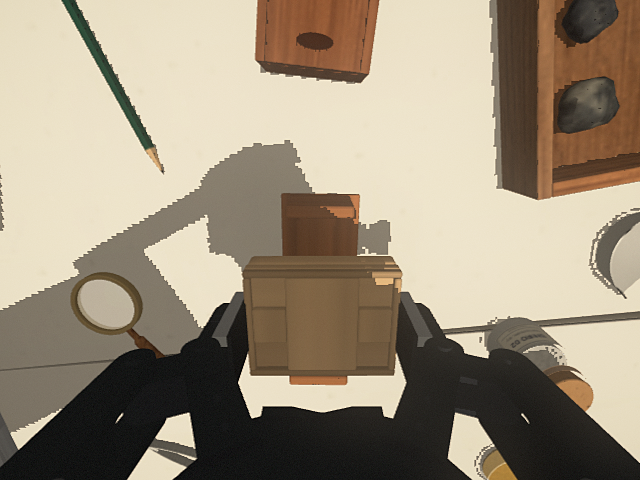

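```bash
python3 -m inch '.0011 .0145 0 0 0 0 1;.0022 .0289 0 0 0 0 1;.0022 .0289 0 0 0 0 1;.0022 .0289 0 0 0 0 1;.0022 .0289 0 0 0 0 1;.0022 .0289 0 0 0 0 1;.0022 .0289 0 0 0 0 1;.0022 .0289 0 0 0 0 1;.0012 .0143 0 0 0 -.072 1;0 0 .01 0 0 -.1 1'
python3 -m inch '0 0 .015 0 0 -.1 1;0 0 .02 0 0 0 1;0 0 .02 0 0 0 1;0 0 .012 0 0 0 1;0 0 .005 0 0 0 1;0 0 0 0 0 0 1;0 0 0 0 0 0 1;0 0 0 0 0 0 1'
```

```text
time: 24.63
tool_pos: [0.4797, 0.0566, 0.0862]
tool_rot: [0.001, 0.999, 0.041, 0.0]
contact_force: [0.6, 1.2, -1.3]
gripper_width: 0.733
time: 25.3
tool_pos: [0.4807, 0.0598, 0.0153]
tool_rot: [0.0, 0.996, 0.09, 0.001]
contact_force: [-0.0, -0.1, -1.3]
gripper_width: 0.733
```

```bash
python3 -m inch '0 0 .004 0 0 0 1;0 0 .003 0 0 0 1;0 0 .001 0 0 0 1;0 0 0 0 0 0 1;0 0 0 0 0 0 1'; python3 -m inch '0 0 .001 0 0 0 1;0 0 .001 0 0 0 1;0 0 0 0 0 0 1;0 0 0 0 0 0 1'; python3 -m inch '0 0 .001 0 0 0 1;0 0 0 0 0 0 1;0 0 0 0 0 0 1'
```

```text
time: 25.72
tool_pos: [0.4798, 0.0599, 0.0063]
tool_rot: [-0.0, 0.996, 0.09, -0.0]
contact_force: [-0.5, -0.8, -2.2]
gripper_width: 0.727
time: 26.05
tool_pos: [0.4801, 0.0598, 0.0047]
tool_rot: [0.0, 0.996, 0.09, 0.0]
contact_force: [-0.7, 0.5, 1.7]
gripper_width: 0.734
time: 26.3
tool_pos: [0.4802, 0.0599, 0.0046]
tool_rot: [0.0, 0.996, 0.091, -0.0]
contact_force: [-5.4, -0.8, 10.2]
gripper_width: 0.731
```

```bash
python3 -m inch '0 0 -.001 0 0 0 1;0 0 0 0 0 0 0;0 0 0 0 0 0 0;0 0 0 0 0 0 0;0 0 0 0 0 0 0;0 0 -.005 0 0 0 0;0 0 -.02 0 0 0 0;0 0 -.03 0 0 0 0;0 0 -.03 0 0 0 0;0 0 -.01 0 0 .1208 0'
python3 -m inch '0 0 0 0 0 .1208 0;0 0 0 0 0 .1208 0;0 0 0 0 0 .1208 0;0 0 0 0 0 .1208 0;0 0 0 0 0 .1208 0;0 0 0 0 0 .1208 0;0 0 0 0 0 .1208 0;0 0 0 0 0 .1208 0;0 0 0 0 0 .1208 0;0 0 0 0 0 .1208 0'
python3 -m inch '0 0 0 0 0 .1208 0;0 0 0 0 0 .1208 0;0 0 0 0 0 0 0;0 0 0 0 0 0 0'
python3 - <<'E'
from h import *
import pickle
s=state();c=camera_info('wrist');M=rot(s['tool_rot']).as_matrix();print(s['time'],s['tool_pos'],s['gripper_width'],s['contact_force'],np.degrees(np.arctan2(M[1,0],M[0,0])),M[:,2])
im=grab_frame('wrist');cv2.imwrite('pics/w17.png',im);pickle.dump((c,s),open('w17.pkl','wb'))
E
```

```text
time: 27.13
tool_pos: [0.4825, 0.0598, 0.1044]
tool_rot: [0.0, 1.0, 0.029, 0.004]
contact_force: [0.5, 0.3, 1.3]
gripper_width: 1.0
time: 27.97
tool_pos: [0.4798, 0.0599, 0.0996]
tool_rot: [-0.0, 0.838, -0.545, 0.0]
contact_force: [-0.4, -0.3, 0.5]
gripper_width: 1.0
time: 28.3
tool_pos: [0.4798, 0.0598, 0.0995]
tool_rot: [-0.0, 0.769, -0.639, 0.0]
contact_force: [0.2, -0.3, 0.3]
gripper_width: 0.996
28.3 [0.47982148 0.05984074 0.09952761] 0.9961163382852904 [ 0.16553531 -0.26861945  0.28249117] -79.42523539538011 [ 2.34759305e-04  8.69363085e-06 -9.99999972e-01]
```

View pics/w17.png

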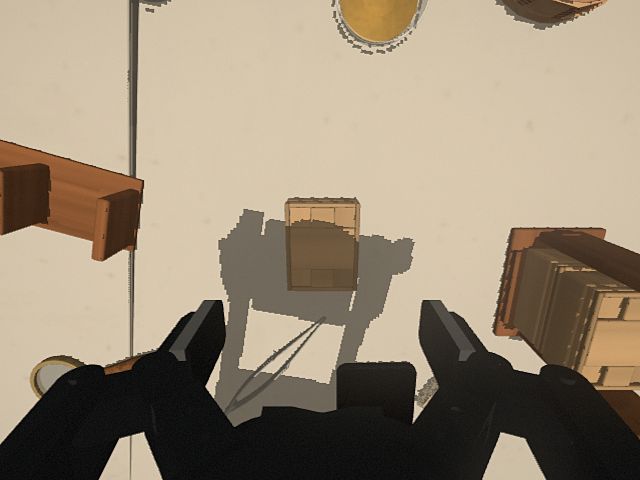

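```bash
python3 -m inch '0 -.0005 .02 0 0 .002 0;0 0 .03 0 0 0 0;0 0 .025 0 0 0 0;0 0 .015 0 0 0 0;0 0 .0055 0 0 0 0;0 0 0 0 0 0 0;0 0 0 0 0 0 0'
python3 -m inch '0 0 0 0 0 0 1;0 0 0 0 0 0 1;0 0 0 0 0 0 1;0 0 0 0 0 0 1;0 0 0 0 0 0 1;0 0 0 0 0 0 1;0 0 0 0 0 0 1'
python3 -m inch '0 0 -.003 0 0 0 1;0 0 -.01 0 0 0 1;0 0 -.025 0 0 0 1;0 0 -.035 0 0 0 1;0 0 -.035 0 0 0 1;0 0 -.035 0 0 0 1;0 0 -.02 0 0 0 1;0 0 -.01 0 0 0 1;0 0 0 0 0 0 1;0 0 0 0 0 0 1'
python3 - <<'E'
from h import *
import pickle
s=state();c=camera_info('wrist');M=rot(s['tool_rot']).as_matrix();print(s['time'],s['tool_pos'],s['gripper_width'],s['contact_force'],np.degrees(np.arctan2(M[1,0],M[0,0])),M[:,2])
im=grab_frame('wrist');cv2.imwrite('pics/w18.png',im);pickle.dump((c,s),open('w18.pkl','wb'))
b=cv2.resize(im[235:415,245:400],None,fx=3.3,fy=3.3,interpolation=cv2.INTER_CUBIC)
cv2.imwrite('pics/w18b.png',cv2.convertScaleAbs(b,alpha=1.6))
E
```

```text
time: 28.93
tool_pos: [0.4808, 0.0599, 0.0045]
tool_rot: [-0.0, 0.768, -0.641, 0.0]
contact_force: [-0.5, 0.4, -0.5]
gripper_width: 0.996
time: 29.52
tool_pos: [0.4817, 0.0599, 0.0054]
tool_rot: [-0.001, 0.768, -0.641, 0.001]
contact_force: [-1.1, -0.6, 6.3]
gripper_width: 0.57
time: 30.35
tool_pos: [0.4797, 0.06, 0.176]
tool_rot: [0.0, 0.768, -0.641, -0.0]
contact_force: [-0.4, -0.6, -1.5]
gripper_width: 0.57
30.35 [0.47968347 0.05995066 0.17599147] 0.5697718000751018 [-0.39730719 -0.62512974 -1.49680434] -79.71458408147565 [-1.05001074e-03  5.13671630e-05 -9.99999447e-01]
```

View pics/w18.png

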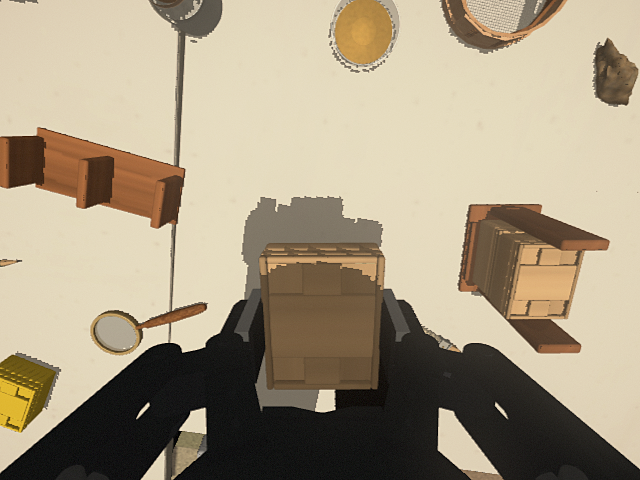

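View pics/w18b.png

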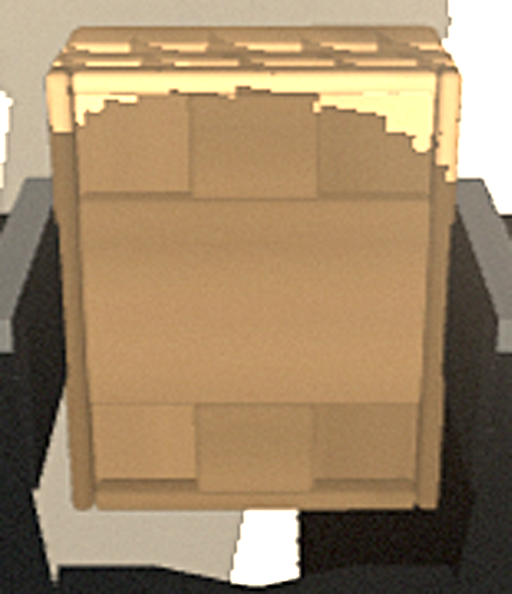

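```bash
python3 - <<'E'
from h import *
import pickle
c,s=pickle.load(open('w18.pkl','rb'));M=rot(s['tool_rot']).as_matrix()
z=.17599-.0054+.025
for p in ([(82,196),(430,196),(420,403),(90,403)],[(50,71),(460,71),(438,509),(72,509)]):
    q=np.array([cast(c,245+u/3.3,235+v/3.3,z) for u,v in p]);a=(q[0]+q[1]-q[2]-q[3])/2
    print(M.T@(q.mean(0)-s['tool_pos']),np.linalg.norm(a),np.degrees(np.arctan2(a[1],a[0])),np.linalg.norm(q[0]-q[1]))
E
python3 -m inch '.0112 .009 0 0 0 0 1;.0224 .0179 0 0 0 0 1;.0224 .0179 0 0 0 0 1;.0224 .0179 0 0 0 0 1;.0224 .0179 0 0 0 0 1;.0224 .0179 0 0 0 0 1;.0224 .0179 0 0 0 0 1;.0112 .009 0 0 0 0 1;0 0 0 0 0 0 1;0 0 0 0 0 0 1'
python3 - <<'E'
from h import *
import pickle
s=state();c=camera_info('wrist');M=rot(s['tool_rot']).as_matrix();print(s['time'],s['tool_pos'],s['gripper_width'],s['contact_force'],np.degrees(np.arctan2(M[1,0],M[0,0])),M[:,2])
im=grab_frame('wrist');cv2.imwrite('pics/w19.png',im);pickle.dump((c,s),open('w19.pkl','wb'))
cv2.imwrite('pics/w19a.png',cv2.resize(im[45:175,295:400],None,fx=4.5,fy=4.5,interpolation=cv2.INTER_CUBIC))
E
```

```text
[-0.00016808 -0.00049502 -0.019599  ] 0.030006278377725557 10.07066255697779 0.04248140343952194
[-0.00022773 -0.00016232 -0.01959865] 0.06334635935062265 10.303804921408208 0.04819625992028656
time: 31.23
tool_pos: [0.3837, -0.1165, 0.1745]
tool_rot: [0.0, 0.767, -0.642, -0.002]
contact_force: [-0.2, -0.9, -1.6]
gripper_width: 0.572
31.2333 [ 0.38372409 -0.11650648  0.17454932] 0.5722713678942798 [-0.24886742 -0.88660207 -1.5667675 ] -79.83265743869104 [-0.00325247  0.00230133 -0.99999206]
```

View pics/w19a.png

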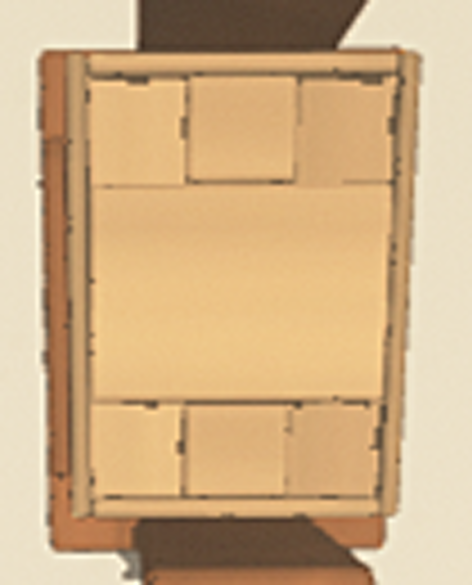

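Run:
```python
from h import *
import pickle
c,s=pickle.load(open('w19.pkl','rb'))
def an(pts,z):
    q=np.array([cast(c,u,v,z) for u,v in pts]);n=np.linalg.norm
    a=(q[0]+q[1]-q[2]-q[3])/2; b=(q[0]+q[3]-q[1]-q[2])/2
    print(z,q.mean(0).round(4),'span x',n(a).round(4),'span y',n(b).round(4),'yaw',np.degrees(np.arctan2(a[1],a[0])).round(2),np.degrees(np.arctan2(-b[0],b[1])).round(2)); return q.mean(0)
f=lambda p:[(295+u/4.5,45+v/4.5) for u,v in p]
M=rot(s['tool_rot']).as_matrix()
for z in (.080,.084):
    T=an(f([(93,185),(396,185),(386,400),(93,400)]),z)
    T2=an(f([(67,52),(420,52),(396,514),(76,514)]),z)
off=np.array([-.0002,-.0005,0])
T[2]=.0814
for d in(0,.001): print('tool move',M.T@(np.array([T[0],T[1],.0814])-s['tool_pos'])-off)
```

```text
0.08 [ 0.4755 -0.1175  0.08  ] span x 0.0294 span y 0.0434 yaw 10.16 10.16
0.08 [ 0.4756 -0.1171  0.08  ] span x 0.063 span y 0.049 yaw 10.56 10.16
0.084 [ 0.4752 -0.1172  0.084 ] span x 0.0289 span y 0.0427 yaw 10.16 10.16
0.084 [ 0.4754 -0.1169  0.084 ] span x 0.0619 span y 0.0481 yaw 10.56 10.16
tool move [ 0.01732824 -0.08970671  0.09284928]
tool move [ 0.01732824 -0.08970671  0.09284928]
```

```bash
python3 -m inch '.002 -.01 0 0 0 0 1;.006 -.03 0 0 0 0 1;.006 -.03 0 0 0 0 1;.0025 -.015 0 0 0 0 1;.001 -.005 0 0 0 0 1;0 0 .015 0 0 0 1;0 0 .01 0 0 0 1;0 0 0 0 0 0 1;0 0 0 0 0 0 1;0 0 0 0 0 0 1'
python3 - <<'E'
from h import *
s=state();M=rot(s['tool_rot']).as_matrix();print(s['tool_pos'],np.degrees(np.arctan2(M[1,0],M[0,0])),M[:,2])
print('need tool',M.T@(np.array([.4756,-.1172,.0814])-s['tool_pos']))
E
```

```text
time: 32.12
tool_pos: [0.4762, -0.1177, 0.1518]
tool_rot: [0.0, 0.768, -0.641, -0.0]
contact_force: [-0.1, 0.5, -1.5]
gripper_width: 0.573
[ 0.47623174 -0.1176545   0.15182628] -79.70699398429241 [-2.46194712e-04  8.52679354e-05 -9.99999966e-01]
need tool [-0.00055106  0.00052437  0.07042648]
```

```bash
python3 -m inch '-.0005 .0005 .01 0 0 0 1;0 0 .015 0 0 0 1;0 0 .013 0 0 0 1;0 0 .01 0 0 0 1;0 0 .004 0 0 0 1;0 0 0 0 0 0 1;0 0 0 0 0 0 1;0 0 0 0 0 0 1;0 0 0 0 0 0 1'
python3 - <<'E'
from h import *
import pickle
s=state();c=camera_info('wrist');M=rot(s['tool_rot']).as_matrix();print(s['time'],s['tool_pos'],np.degrees(np.arctan2(M[1,0],M[0,0])),M[:,2])
print('need tool',M.T@(np.array([.4756,-.1172,.0814])-s['tool_pos']))
im=grab_frame('wrist');pickle.dump((c,s),open('w20.pkl','wb'));cv2.imwrite('pics/w20.png',im)
a=cv2.resize(im[160:310,240:410],None,fx=4,fy=4,interpolation=cv2.INTER_CUBIC);cv2.imwrite('pics/w20a.png',cv2.convertScaleAbs(a,alpha=1.7))
E
```

```text
time: 32.87
tool_pos: [0.4767, -0.1178, 0.1008]
tool_rot: [-0.0, 0.768, -0.641, 0.001]
contact_force: [-0.4, -0.4, -1.2]
gripper_width: 0.572
32.8667 [ 0.47666787 -0.11778679  0.10083334] -79.71712162240252 [ 1.71932896e-03 -7.20786762e-04 -9.99998262e-01]
need tool [-0.00078773  0.00097634  0.01943105]
```

View pics/w20a.png

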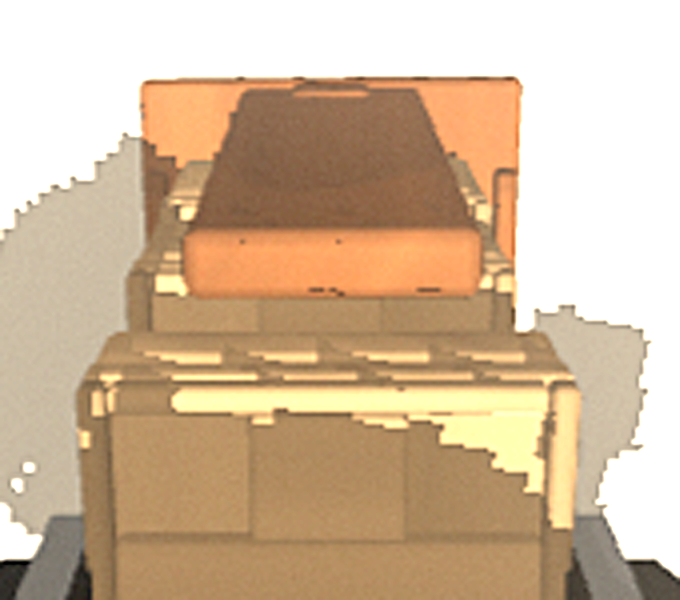

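Run:
```python
from h import *
import pickle
c,s=pickle.load(open('w20.pkl','rb'))
M=rot(s['tool_rot']).as_matrix()
f=lambda u,v,z:(M.T@(cast(c,240+u/4,160+v/4,z)-s['tool_pos'])*1000).round(2)
print('held',f(78,382,.1204),f(579,382,.1204),'mid',f(128,274,.08),f(513,270,.08))
print('mid pocket-plate line',f(250,332,.08))
```

```text
held [-24.59 -32.24 -19.54] [ 23.99 -32.19 -19.49] mid [-25.42 -31.3   20.86] [ 22.96 -31.78  20.91]
mid pocket-plate line [-10.22 -23.59  20.86]
```

```bash
python3 -m inch '-.0006 .0004 .006 0 0 0 1;0 0 .004 0 0 0 1;0 0 .001 0 0 0 1;0 0 0 0 0 0 1;0 0 0 0 0 0 1;0 0 0 0 0 0 1'
```

```text
time: 33.42
tool_pos: [0.4755, -0.117, 0.0888]
tool_rot: [-0.0, 0.768, -0.641, 0.0]
contact_force: [-0.0, -0.4, -1.5]
gripper_width: 0.571
```

```bash
python3 -m inch '0 0 .001 0 0 0 1;0 0 .001 0 0 0 1;0 0 .001 0 0 0 1;0 0 .001 0 0 0 1;0 0 0 0 0 0 1;0 0 0 0 0 0 1'; python3 -m inch '0 0 .001 0 0 0 1;0 0 .001 0 0 0 1;0 0 0 0 0 0 1;0 0 0 0 0 0 1';python3 -m inch '0 0 .001 0 0 0 1;0 0 0 0 0 0 1;0 0 0 0 0 0 1'
```

```text
time: 33.92
tool_pos: [0.4754, -0.1169, 0.0847]
tool_rot: [0.0, 0.768, -0.641, -0.0]
contact_force: [0.2, -0.3, -2.1]
gripper_width: 0.572
time: 34.25
tool_pos: [0.4754, -0.1169, 0.0827]
tool_rot: [0.0, 0.768, -0.641, -0.0]
contact_force: [-0.3, -0.3, -1.3]
gripper_width: 0.57
time: 34.5
tool_pos: [0.4754, -0.1169, 0.0817]
tool_rot: [0.0, 0.768, -0.641, -0.0]
contact_force: [0.3, 0.4, -1.0]
gripper_width: 0.574
```

```bash
python3 -m inch '0 0 .0007 0 0 0 1;0 0 0 0 0 0 1;0 0 0 0 0 0 1';python3 -m inch '0 0 .0007 0 0 0 1;0 0 0 0 0 0 1;0 0 0 0 0 0 1'
```

```text
time: 34.75
tool_pos: [0.4757, -0.117, 0.0814]
tool_rot: [-0.0, 0.768, -0.641, 0.0]
contact_force: [-1.2, -0.1, 1.0]
gripper_width: 0.574
time: 35.0
tool_pos: [0.4759, -0.1171, 0.0814]
tool_rot: [-0.0, 0.768, -0.641, 0.0]
contact_force: [-4.1, 0.8, 5.6]
gripper_width: 0.569
```

Seated at 0.0814 m, exactly as predicted. Release and lift.

```bash
python3 -m inch '0 0 0 0 0 0 .3;0 0 0 0 0 0 .2;0 0 0 0 0 0 0;0 0 0 0 0 0 0;0 0 0 0 0 0 0;0 0 -.003 0 0 0 0;0 0 -.02 0 0 0 0;0 0 -.04 0 0 0 0;0 0 -.04 0 0 0 0;0 0 -.04 0 0 0 0'
python3 -m inch '0 .03 -.02 0 0 0 0;0 .04 0 0 0 0 0;0 .02 0 0 0 0 0;0 0 0 0 0 0 0;0 0 0 0 0 0 0;0 0 0 0 0 0 0'
python3 - <<'E'
from h import *
import pickle
s=state();c=camera_info('wrist');print(s['time'],s['tool_pos'],s['contact_force'])
im=grab_frame('wrist');pickle.dump((c,s),open('w21.pkl','wb'));cv2.imwrite('pics/w21.png',im)
cv2.imwrite('pics/s21.png',cv2.resize(grab_frame('scene')[120:220,330:430],None,fx=6,fy=6,interpolation=cv2.INTER_CUBIC))
cv2.imwrite('pics/t21.png',grab_frame('top'))
E
```

```text
time: 35.83
tool_pos: [0.4749, -0.1167, 0.2247]
tool_rot: [0.0, 0.768, -0.641, -0.001]
contact_force: [0.8, -0.2, -0.8]
gripper_width: 0.997
time: 36.33
tool_pos: [0.3872, -0.133, 0.2435]
tool_rot: [-0.0, 0.768, -0.641, 0.0]
contact_force: [0.9, -0.5, 0.3]
gripper_width: 0.998
36.3333 [ 0.38720688 -0.13303771  0.24351141] [ 0.91300425 -0.51449608  0.32979453]
```

View pics/w21.png

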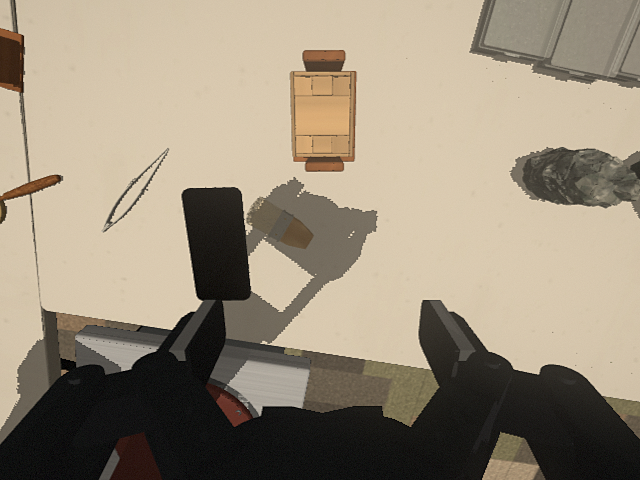

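View pics/s21.png

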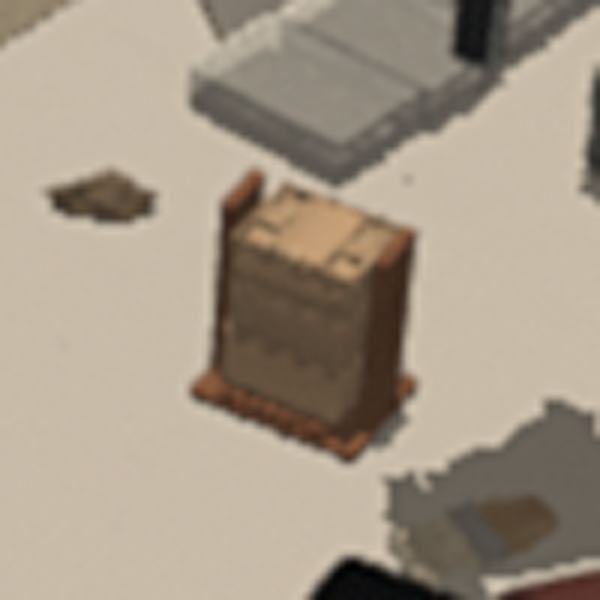

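View pics/t21.png

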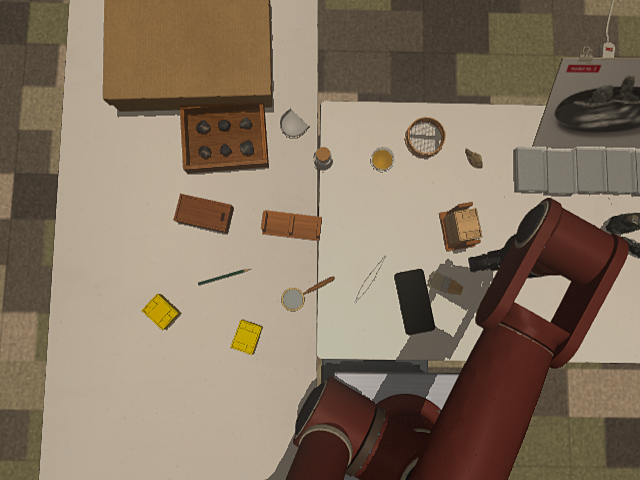

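The stack stands closed in the stand: top lid at wrist px (323,115), level and below the wall tops. The rack is empty, and the bystanders are where they were in the top view. Handing in.

Run:
```python
from h import *
import pickle
c,s=pickle.load(open('w21.pkl','rb'))
q=np.array([cast(c,u,v,.101) for u,v in [(291,72),(356,72),(354,160),(292,160)]]);print(q.mean(0).round(4),np.linalg.norm((q[0]+q[1]-q[2]-q[3])/2),np.linalg.norm((q[0]+q[3]-q[1]-q[2])/2))
print(job_done(),state()['time'])
```

```text
[ 0.4735 -0.1184  0.101 ] 0.06590939601526732 0.05047520706109499
the job is handed in; nothing more can be done
the job is handed in; nothing more can be done
```

The two boxes are stacked on the tall box in the stand, the middle-height one first and the shallow one on top. I handed the job in at about 36.5 s of the 72 s allowed; no verdict is reported. Each box was taken by its ends from the rack, set on the table, retaken by its long sides and lowered into the pockets.

**Seating:** Both boxes touched down at the tool height predicted for feet in the pockets (51.4 mm and 81.4 mm). A box standing on the lid instead would have stopped about 4 mm higher. The middle lid's measured size in the close view also fits its seated height.

**Final pictures:** The stack is closed and level, below the wall tops, with the gripper open and clear of it. The rack is empty, and the jar, dish and rock look unmoved.

**Disagreement:** My last rough reading, from hand-picked corners, put the top lid at (0.4735, -0.1184) m. That is about 2.4 mm from where I measured the middle lid, (0.4756, -0.1173), and the lid came out about 2 mm too long. I put this down to the coarse corner picks, since it stays within the 5 mm limit and the contact heights fit.

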